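# Draw the specimen tray from its covered dock and lay it on the sloping stand

### The job

Draw the specimen tray out from under the hood of its dock (it has a ball knob for that), leave it lying on the dock's rails clear of the hood and let go; then take it again across its middle and lay it gently on the narrow sloping bar of the stand, knob end uphill, centred along the bar, with its lower end down close to the ledge. Never tip the tray steeply or let it drop, leave the things around alone, and let go of the tray at the end.

Things in the scene. Friction and masses are not known exactly. Their poses are not given: they have to be found in the camera images.
- tray_center (a point): Centre (half-way up) of the loose aluminium tray, 120 long x 40 wide x 14 mm high, straight sides, four small glass squares fixed in it; about 0.16 kg, balanced near this point. +x along its length away from the knob, y across, z up. At the start it lies on the dock's rails, only its knob and knob end (about 28 mm) showing in front of the hood. Once out it can be gripped across its 40 mm width.
- tray_knob (a point): Centre of the tray's black ball knob, 16 mm across, on a bent neck 7 mm thick: 88 mm from the tray's centre along the tray's -x and 15 mm above it, so 22 mm above the rails, which run on beneath it. Lifted by the ball alone the tray would droop; sliding it takes 1 to 2 N.
- tray: The same tray; origin in the middle of its underside, axes as for tray_center.
- dock: The fixed tray dock: origin on the worktop under the middle of the hood's front lip; +x points level into the hood (pull the tray along -x), z up. Two rails 6 mm wide at y = +-11 mm, tops 30 mm above the worktop, run from x = -150 to +112 mm and carry the tray; the base plate is 66 mm wide, 6 mm thick. In front of the lip all is open above and beside the rails.
- dock_lip (a point): Middle of the underside of the grey hood's front lip, 49 mm above the worktop, 5 mm above the tray's top. The hood covers 115 mm behind it; its top is 54 mm above the worktop; it is 66 mm wide, its side walls 48 mm apart inside. The tray is clear when its centre is more than 60 mm in front of the lip. Axes as the dock.
- stand_bar: The sloping bar of the fixed stand: origin in the middle of the bar's top face, 100 mm above the worktop; +x down the slope along the bar, y across, z square to the top face. Slope 0.30 rad (17 degrees); bar 22 mm wide, narrower than the tray. One post in the middle on a base plate 130 x 80 x 8 mm; beside and above the bar all is open. The tray rests by friction and does not slide down.
- bar_ledge (a point): Foot of the ledge at the bar's lower end, on the bar's top face at its uphill side: 62 mm from the bar's origin along +x. The ledge is 34 mm wide, 6 mm thick and stands 11 mm above the top face; the top face runs from here to 60 mm uphill of the bar's origin. Axes as the bar.
- label_roll: Bystander: white label roll, 66 mm across, 26 mm high, lying on the worktop; origin under its middle.
- timer: Bystander: white timer standing on the worktop, 39 x 68 x 62 mm; origin under its middle.
- forceps: Bystander: steel forceps lying on the worktop, 144 mm long along y, 16 mm wide; origin under the middle.
- marker: Bystander: black-capped white marker pen lying on the worktop, 133 mm long along y, 12 mm thick; origin under the middle.
Things that resemble listed ones, but are neither listed nor needed, are in the scene too. What is shaped like the tray but red is not meant.

How it is judged (in metres and radians):
On the way, in this order (a step that is already met when the one before it is completed fails the run):
1. the tray lies on the dock's rails, clear of the hood, and the fingers have let go of it (x of tray_center in the frame of dock between -0.2 and -0.058 m and z of tray_center in the frame of dock between 0.034 and 0.04 m and y of tray_center in the frame of dock between -0.03 and 0.03 m and angle between tray_center's own z axis and vertical below 0.06 rad and contact force between tray and the fingers below 0.1 N), for 0.2 s.
2. the tray is lifted off the dock, held across its middle (grasp point within 40 mm of its centre) (height (world z) of tray_center above 0.055 m and distance between the grasp point and tray_center below 0.04 m and not (contact force between tray and the fingers below 0.1 N)), for 0.2 s.
At the end, for the whole second after the job is handed in: The tray rests flat on the stand's sloping bar (faces parallel within 0.06 rad), released and still, its knob uphill, its centre within 8 mm of the bar's centre line, its length along the bar within 0.12 rad, its lower end no more than 12 mm from the ledge (x of tray_center in the frame of stand_bar between -0.01 and 0.006 m and y of tray_center in the frame of stand_bar between -0.008 and 0.008 m and z of tray_center in the frame of stand_bar between 0.003 and 0.011 m and x of tray_knob in the frame of stand_bar below -0.05 m and angle between the x axis of tray_center and the x axis of stand_bar, either way round below 0.12 rad and angle between the z axis of tray_center and the z axis of stand_bar, either way round below 0.06 rad and linear speed of tray below 0.02 m/s and contact force between tray and the fingers below 0.1 N); the robot touches nothing.
It fails at once if the tray is tipped more than 0.6 rad (angle between tray_center's own z axis and vertical above 0.6 rad).
It fails at once if the tray drops: it moves faster than 0.4 m/s while no finger holds it (linear speed of tray above 0.4 m/s and contact force between tray and the fingers below 0.1 N).
It fails at once if the tray falls to the worktop (height (world z) of tray_center below 0.024 m).
It fails at once if a bystander is moved more than 30 mm (distance of any of label_roll, timer, forceps, marker from where it was at the start of the episode above 0.03 m).
It also fails if it takes over 48 s, if anything falls off the work surface, if the arm or the gripper's body presses on something with over 40 N, if the wrist force passes 120 N, or if a joint passes its speed limit or range.

### The arm

A 6-joint arm with a two-finger parallel gripper is mounted at the origin on a cart in front of the work surface, level with it; the furniture and walls round the work are solid. World frame = base frame: x ahead of the robot, y to its left, z up, the work surface at z = 0. Lengths are in mm, angles in degrees, forces in N, time in s.
With the tool pointing down it reaches from about 300 to 875 mm from the base axis. Payload 6.4 kg.
Tool frame: the origin (TCP) lies at the very end of the fingers, on their centre line; the grasp point (between the pads) lies 19 mm behind it; z points along the fingers, y is the direction in which the jaws open and shut (so a half turn about z gives the same grasp; the last joint's range is limited). The gripper opens to 88 mm and grips with 3 to 60 N. Pads are 18 mm wide; open, the fingers measure 123 mm over their backs; the gripper's body (75 mm by 187 mm) begins 45 mm behind the grasp point.
Start: joints at [61.347, 10.359, 92.074, -0, 77.567, -11.82], TCP at [166.503, 550.38, 209.714] pointing down, gripper open.
Joint ranges: [-171.53, 171.53], [-51.25, 118.39], [17.06, 147.69], [-65.23, 245.23], [0, 150.52], [-178.68, 178.68]. Speed limits (degrees/s): [147.25, 147.25, 172.46, 180, 180, 180].

### API

Orientations are given as [roll, pitch, yaw] about the fixed x, y, z axes, in that order (R = Rz(yaw) Ry(pitch) Rx(roll)).
In Python, from plant import state, vision, arm gives the robot as it stands.
- The arm moves only by the tool arm_command, never from a script. Its argument "moves" is a list of rows, each an object of numbers: "jaw": the opening in per cent of the stroke, from 0 (shut) to 100 (fully open); "dx", "dy", "dz": the shift along the tool's x, y, z in cm; "ax", "ay", "az": the turn, a rotation vector about the tool's x, y, z in degrees. A call has 1 to 20 rows; each row shifts and turns the commanded pose from where the row before left it, along the tool's axes as they then stand; what a row does not reach is not made up. A row lasts 1/10 s, in which the tool goes at most 50 mm and 8.59 degrees, less where a joint would pass 70% of its speed; a pose out of reach is approached as far as the arm can. A call is refused whole if a number of a shift passes 5 or a number of a turn 8.59, either way. A call with a gripper value outside its range is refused whole. The fingers move at their own pace and stop on an object; "newtons" is the grip in N (left out, the last holds). Time passes only in rows, so rows that do not move let the fingers close. It gives the time, the measured TCP pose, the force and the opening at its end, in the units of the state.
- state(): the state, without advancing time (a new reading comes with each control period).
- vision.snapshot(name): name is "scene" or "top" or "wrist"; returns a dict with "pixels" (420x560x3 uint8, red, green, blue), "z_map" (420x560 float32, mm along the optical axis (not along the pixel's ray), 0 where there is no reading), "mtx" (3x3 intrinsics, pixels), "view" (4x4, takes a point from world to camera coordinates). Camera axes: x right, y up, looking along -z (the intrinsics and any distortion apply to the point x, -y, -z); pixel columns grow to the right and rows downward; lengths in mm; the calibration is good to about 2 mm. A picture is of the moment at which its call begins.
- arm.sign_off(): hands the job in, once; it reports no verdict.
The state is a dict: "t": time; "joint_positions": joint angles; "qvel": joint speeds; "tau": joint torques, N m; "tcp_pos": TCP position; "eef_rot": TCP orientation; "force": force on the tool from outside, world axes, zero at the start; "moment": the same for the moment, N m; "grip_width": finger opening in mm.
Only numpy, scipy, OpenCV 4.12 (cv2) and the standard library are available. Lean on these libraries where they do the work, as an engineer would, in place of code of your own. Each camera call takes 0.05 s, during which the arm holds its last target.

## Working session

There is one attempt and no reset: what is moved stays moved. The work goes in short steps, Python scripts to look and compute and a tool call to move; the robot and the scene stay as the last step left them, time stands still between calls to the robot, and variables do not carry over. Pictures are saved under pics/ and viewed, and the job is handed in when it is done.

Besides the shell and the picture viewer there is one more tool, called after "Emit:" by a JSON object that holds its "method" and its "body". arm_command: Moves the arm, as the interface text tells. Its arguments: {"type":"object","properties":{"moves":{"type":"array"},"newtons":{"type":"number"}},"required":["moves"]}

```bash
mkdir -p pics && python3 - <<'E'
from plant import state, vision
import cv2,numpy as np
print(state())
for n in("scene","top","wrist"):
    s=vision.snapshot(n); cv2.imwrite(f"pics/a_{n}.png",cv2.cvtColor(s["pixels"],cv2.COLOR_RGB2BGR)); np.savez(f"pics/a_{n}.npz",**s)
    print(n,s["mtx"].tolist(),np.round(s["view"],3).tolist(), [k for k in s])
E
```

```text
{'t': 0.0, 'joint_positions': array([ 6.13472146e+01,  1.03996807e+01,  9.21309903e+01,  1.31044176e-03,
        7.75682860e+01, -1.18201606e+01]), 'qvel': array([ 0.11876543,  0.02192116,  0.07393105, -0.0500737 , -0.00095108,
       -0.09804932]), 'tau': array([-1.06419645e-05, -4.33872771e+01, -3.41847789e+01,  7.01139146e-02,
        3.85927095e-02, -1.21739968e-04]), 'tcp_pos': array([166.19766408, 549.84917722, 208.83752302]), 'eef_rot': array([-1.79903403e+02, -2.15224966e-02,  1.63167074e+02]), 'force': array([-0.14565064,  0.22431783, -0.53440032]), 'moment': array([-0.00787737, -0.05980159,  0.00845797]), 'grip_width': 87.57436237908905}
scene [[396.4716015285038, 0.0, 272.33807445382405], [0.0, 396.4716015285038, 213.70584162260673], [0.0, 0.0, 1.0]] [[0.756, -0.654, -0.019, -431.909], [0.321, 0.345, 0.882, -298.216], [-0.57, -0.673, 0.471, -783.153], [0.0, 0.0, 0.0, 1.0]] ['pixels', 'z_map', 'mtx', 'view']
top [[493.02346605549894, 0.0, 279.6595117654556], [0.0, 493.02346605549894, 213.41446776390282], [0.0, 0.0, 1.0]] [[-0.029, -0.999, 0.02, 19.471], [0.995, -0.027, 0.092, -620.925], [-0.091, 0.022, 0.996, -1249.645], [0.0, 0.0, 0.0, 1.0]] ['pixels', 'z_map', 'mtx', 'view']
wrist [[290.2026068417932, 0.0, 287.33293854404457], [0.0, 290.2026068417932, 209.72759180668186], [0.0, 0.0, 1.0]] [[0.288, 0.957, -0.002, -573.949], [-0.911, 0.274, -0.307, 42.367], [-0.294, 0.09, 0.952, -391.416], [0.0, 0.0, 0.0, 1.0]] ['pixels', 'z_map', 'mtx', 'view']
```

View pics/a_scene.png

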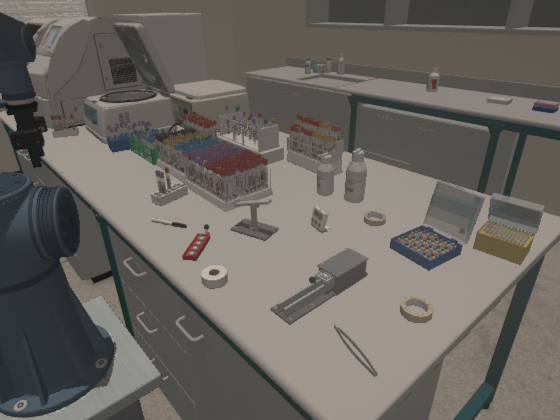

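View pics/a_top.png

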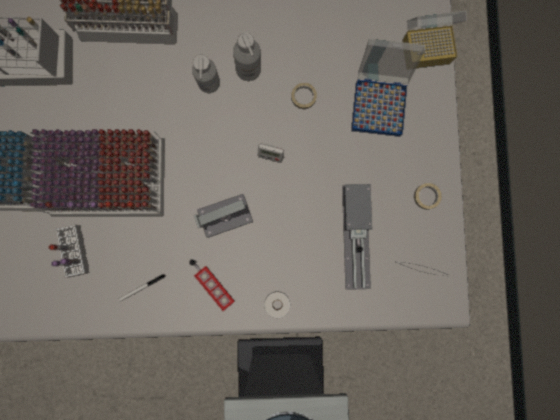

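View pics/a_wrist.png

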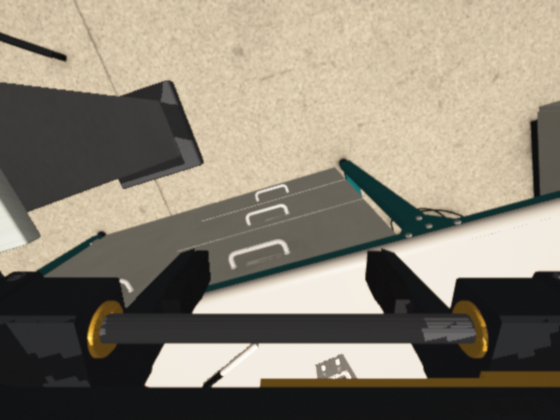

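The scene and top views agree. The dock's grey hood is at top (358,208), with rails running down to row 290 and a black knob near (359,250). The red decoy tray is at (213,288). A grey sloping bar on its stand is at (224,214). I'll enlarge these.

```bash
cat > h.py <<'E'
import numpy as np,cv2
def load(f):
    d=np.load(f); return {k:d[k] for k in d}
def ray(s,u,v):
    V=s["view"];K=s["mtx"];R=V[:3,:3];t=V[:3,3]
    d=np.array([(u-K[0,2])/K[0,0],-(v-K[1,2])/K[1,1],-1.0])
    return -R.T@t, R.T@d
def onz(s,u,v,z):
    o,d=ray(s,u,v); return o+d*(z-o[2])/d[2]
def dep(s,u,v):
    o,d=ray(s,u,v); return o+d*s["z_map"][int(round(v)),int(round(u))]
def proj(s,p):
    c=s["view"][:3,:3]@np.asarray(p,float)+s["view"][:3,3]; K=s["mtx"]
    return K[0,0]*c[0]/-c[2]+K[0,2], K[1,1]*-c[1]/-c[2]+K[1,2]
def tri(s1,p1,s2,p2):
    o1,d1=ray(s1,*p1);o2,d2=ray(s2,*p2)
    A=np.stack([d1,-d2],1);k=np.linalg.lstsq(A,o2-o1,rcond=None)[0]
    a=o1+k[0]*d1;b=o2+k[1]*d2; return (a+b)/2,np.linalg.norm(a-b)
def crop(s,u0,v0,u1,v1,k,f):
    im=cv2.cvtColor(s["pixels"],cv2.COLOR_RGB2BGR)[v0:v1,u0:u1]
    cv2.imwrite(f,cv2.resize(im,None,fx=k,fy=k,interpolation=cv2.INTER_CUBIC))
E
python3 - <<'E'
from h import *
t=load("pics/a_top.npz");s=load("pics/a_scene.npz")
crop(t,335,175,385,300,4.6,"pics/b1.png")
a=cv2.imread("pics/b1.png")
crop(t,185,185,265,245,7,"pics/b2.png")
b=cv2.imread("pics/b2.png")
W=np.zeros((600,800,3),np.uint8);W[:a.shape[0],:a.shape[1]]=a;W[:b.shape[0],235:235+b.shape[1]]=b[:, :565];cv2.imwrite("pics/b.png",W)
crop(s,265,240,385,330,6.6,"pics/c.png"); crop(s,220,185,295,245,10,"pics/d.png")
E
```

```text
(no output)
```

View pics/b.png

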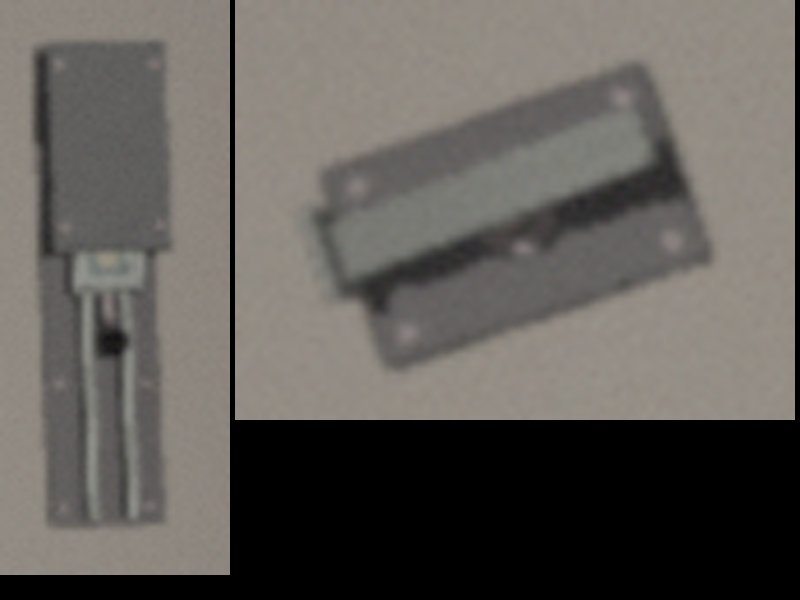

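View pics/c.png

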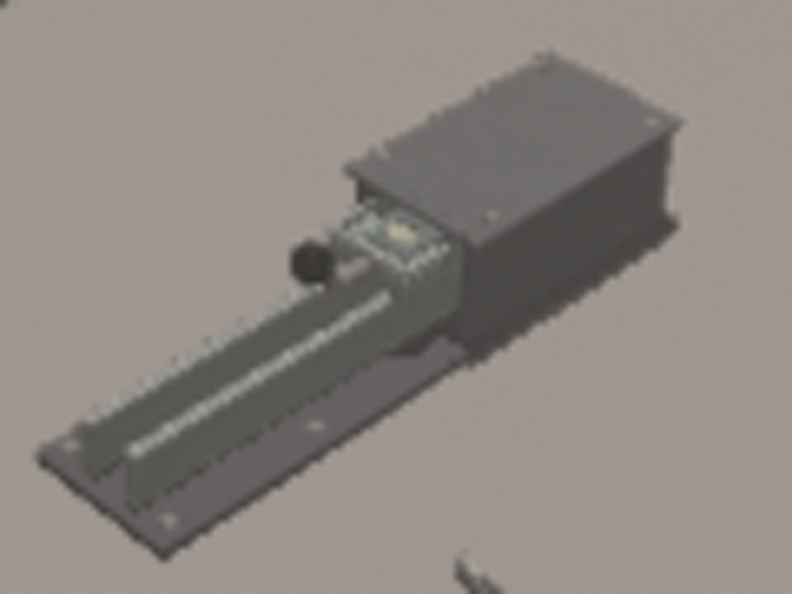

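View pics/d.png

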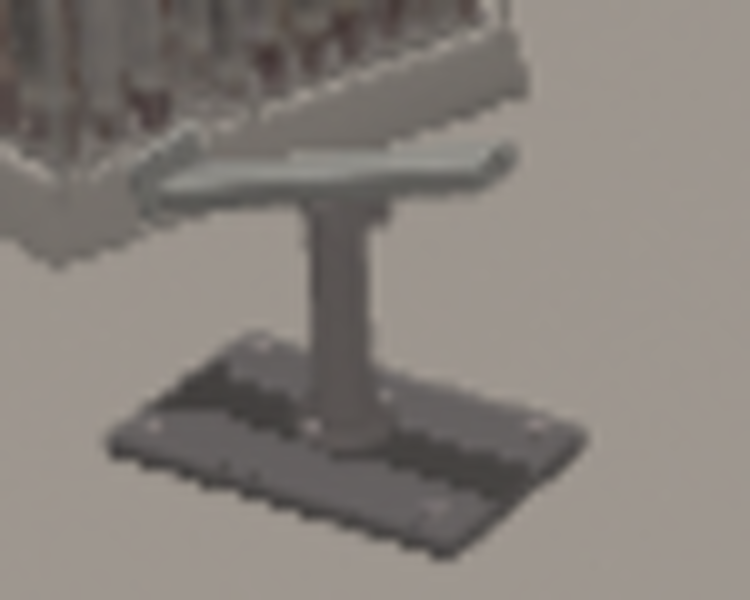

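The tray is the grey one under the hood. Only its end shows, at about top (359,234), with the black ball knob at about (359,249). The red tray at (213,288) is the decoy. The stand's ledge is at the left end of the bar, around top (199,220). Next I'll measure these.

```bash
python3 - <<'E'
from h import *
np.set_printoptions(precision=1,suppress=True)
t=load("pics/a_top.npz");s=load("pics/a_scene.npz")
def T(x,y,k,u0,v0): return ((x+.5)/k-.5+u0,(y+.5)/k-.5+v0)
D=lambda x,y:T(x,y,4.6,335,175); B=lambda x,y:T(x-235,y,7,185,185); C=lambda x,y:T(x,y,6.6,265,240);S=lambda x,y:T(x,y,10,220,185)
print("dock base front",onz(t,*D(48,525),6),onz(t,*D(162,523),6))
print("rail front",onz(t,*D(95,518),30),onz(t,*D(133,516),30))
print("hood front",onz(t,*D(50,247),54),onz(t,*D(167,247),54),"back",onz(t,*D(50,45),54),onz(t,*D(163,43),54))
k=tri(t,D(112,341),s,C(313,262));print("knob tri",k, onz(t,*D(112,341),52))
print("tray end",onz(t,*D(72,290),44),onz(t,*D(142,290),44))
print("scene: hood front",onz(s,*C(345,170),54),onz(s,*C(478,245),54),"back",onz(s,*C(683,122),54),onz(s,*C(552,50),54))
print("scene base front",onz(s,*C(38,455),6),onz(s,*C(165,555),6),"rail ends",onz(s,*C(85,420),30),onz(s,*C(133,450),30))
print("stand base",[onz(t,*B(*p),8) for p in((325,165),(645,62),(710,262),(392,370))])
print("scene base",[onz(s,*S(*p),8) for p in((110,440),(258,335),(585,435),(450,550))])
# depth points
for nm,z,(u0,v0,u1,v1) in (("top",t,(185,185,265,245)),("scene",s,(225,195,280,212))):
    P=[]
    for v in range(v0,v1):
        for u in range(u0,u1):
            if z["z_map"][v,u]>0:
                p=dep(z,u,v)
                if 70<p[2]<140:P.append(p)
    P=np.array(P);print(nm,len(P),P.mean(0) if len(P) else 0)
    np.save(f"pics/bar_{nm}.npy",P)
    if len(P)>20:
        c=P.mean(0);w=np.linalg.svd(P-c)[2];print(w,np.ptp((P-c)@w.T,0))
print("zmap valid",(t["z_map"]>0).mean())
E
```

```text
dock base front [ 421.5 -163.1    6. ] [ 420.7 -228.     6. ]
rail front [ 426.1 -185.9   30. ] [ 426.6 -207.2   30. ]
hood front [ 576.4 -163.3   54. ] [ 574.6 -228.1   54. ] back [ 688.9 -167.9   54. ] [ 688.4 -231.1   54. ]
knob tri (array([ 524.3, -196.4,   50.4]), np.float64(1.2806149460976337)) [ 523.7 -195.7   52. ]
tray end [ 552.7 -176.1   44. ] [ 551.7 -215.1   44. ]
scene: hood front [ 569.8 -169.5   54. ] [ 571.5 -232.5   54. ] back [ 686.6 -234.2   54. ] [ 689.2 -168.7   54. ]
scene base front [ 419.2 -168.9    6. ] [ 418.8 -233.6    6. ] rail ends [ 425.1 -187.3   30. ] [ 427.1 -209.2   30. ]
stand base [array([642.8, 217.3,   8. ]), array([678.6,  96.6,   8. ]), array([602.4,  73.9,   8. ]), array([565.2, 193.4,   8. ])]
scene base [array([562.5, 187.2,   8. ]), array([637.3, 209.7,   8. ]), array([672.3,  89.7,   8. ]), array([598.6,  66.4,   8. ])]
top 507 [619.6 152.7  98.2]
[[-0.3  0.9 -0.3]
 [ 0.9  0.3  0. ]
 [-0.1  0.2  1. ]] [128.9  32.9  25.4]
scene 250 [616.3 149.7  92.6]
[[-0.3  0.9 -0.2]
 [ 0.7  0.4  0.5]
 [ 0.6 -0.  -0.8]] [131.6  41.9  41.4]
zmap valid 0.9960459183673469
```

Emit:
{"method": "arm_command", "body": {"moves": [{"jaw":60,"az":8.58},{"az":8.58},{"az":8.58},{"az":8.58},{"az":8.58},{"az":8.58},{"az":8.58},{"az":8.58},{"az":8.58},{"az":8.58},{"az":8.58},{"az":8.58},{"az":8.58},{"az":8.58},{"az":8.58},{"az":8.58},{"az":8.58},{"az":8.58},{"az":8.58}], "newtons": 15}}

```text
invalid input
```

Emit:
{"method": "arm_command", "body": {"moves": [{"dx":2,"dy":4.15},{"dx":2,"dy":4.15},{"dx":2,"dy":4.15},{"dx":2,"dy":4.15},{"dx":2,"dy":4.15},{"dx":2,"dy":4.15},{"dx":2,"dy":4.15},{"dx":2,"dy":4.15},{"dx":2,"dy":4.15},{"dx":2,"dy":4.15},{"dx":2,"dy":4.15},{"dx":2,"dy":4.15},{"dx":2,"dy":4.15},{"dx":2,"dy":4.15},{"dx":2,"dy":4.15},{"dx":2,"dy":4.15},{"dx":2,"dy":4.15},{"dx":2,"dy":4.15},{}]}}

```text
invalid input
```

```bash
python3 - <<'E'
from plant import state, vision
from h import *
for n in("wrist",):
    s=vision.snapshot(n); cv2.imwrite(f"pics/e_{n}.png",cv2.cvtColor(s["pixels"],cv2.COLOR_RGB2BGR)); np.savez(f"pics/e_{n}.npz",**s)
S=state();print(S["t"],S["tcp_pos"],S["eef_rot"],S["joint_positions"],S["grip_width"])
print(-s["view"][:3,:3].T@s["view"][:3,3])
E
```

```text
0.2 [166.31366018 550.05994357 209.1446903 ] [-1.79938425e+02 -1.23909151e-02  1.63168070e+02] [ 6.13482084e+01  1.03877852e+01  9.21084130e+01 -4.96274237e-04
  7.75666097e+01 -1.18197614e+01] 87.94558502050853
[ 89.16011193 573.38634771 384.4860223 ]
```

View pics/e_wrist.png

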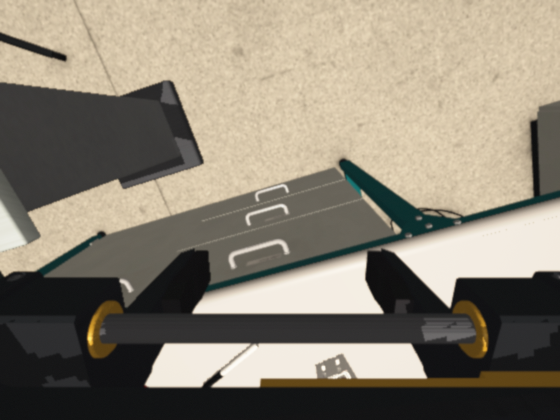

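The moves were refused, so nothing has moved. I'll try rows that give every field.

Emit:
{"method": "arm_command", "body": {"moves": [{"jaw":60,"dx":0,"dy":0,"dz":0,"ax":0,"ay":0,"az":8.58}], "newtons": 15}}

```text
t: 0.3
tcp_pos: [166.4, 550.2, 209.4]
eef_rot: [-180.0, -0.0, 154.5]
force: [-0.6, -0.6, -0.1]
grip_width: 82.5
```

Emit:
{"method": "arm_command", "body": {"moves": [{"jaw":60,"dx":0,"dy":0,"dz":0,"ax":0,"ay":0,"az":8.58},{"jaw":60,"dx":0,"dy":0,"dz":0,"ax":0,"ay":0,"az":8.58},{"jaw":60,"dx":0,"dy":0,"dz":0,"ax":0,"ay":0,"az":8.58},{"jaw":60,"dx":0,"dy":0,"dz":0,"ax":0,"ay":0,"az":8.58},{"jaw":60,"dx":0,"dy":0,"dz":0,"ax":0,"ay":0,"az":8.58},{"jaw":60,"dx":0,"dy":0,"dz":0,"ax":0,"ay":0,"az":8.58},{"jaw":60,"dx":0,"dy":0,"dz":0,"ax":0,"ay":0,"az":8.58},{"jaw":60,"dx":0,"dy":0,"dz":0,"ax":0,"ay":0,"az":8.58},{"jaw":60,"dx":0,"dy":0,"dz":0,"ax":0,"ay":0,"az":8.58},{"jaw":60,"dx":0,"dy":0,"dz":0,"ax":0,"ay":0,"az":8.58},{"jaw":60,"dx":0,"dy":0,"dz":0,"ax":0,"ay":0,"az":8.58},{"jaw":60,"dx":0,"dy":0,"dz":0,"ax":0,"ay":0,"az":8.58},{"jaw":60,"dx":0,"dy":0,"dz":0,"ax":0,"ay":0,"az":8.58},{"jaw":60,"dx":0,"dy":0,"dz":0,"ax":0,"ay":0,"az":8.58},{"jaw":60,"dx":0,"dy":0,"dz":0,"ax":0,"ay":0,"az":8.58},{"jaw":60,"dx":0,"dy":0,"dz":0,"ax":0,"ay":0,"az":8.58},{"jaw":60,"dx":0,"dy":0,"dz":0,"ax":0,"ay":0,"az":8.58},{"jaw":60,"dx":0,"dy":0,"dz":0,"ax":0,"ay":0,"az":8.58}]}}

```text
t: 2.1
tcp_pos: [166.4, 550.2, 209.4]
eef_rot: [180.0, 0.0, -0.2]
force: [-0.6, 0.2, 1.0]
grip_width: 52.9
```

Emit:
{"method": "arm_command", "body": {"moves": [{"jaw":60,"dx":2,"dy":4.15,"dz":0,"ax":0,"ay":0,"az":0},{"jaw":60,"dx":2,"dy":4.15,"dz":0,"ax":0,"ay":0,"az":0},{"jaw":60,"dx":2,"dy":4.15,"dz":0,"ax":0,"ay":0,"az":0},{"jaw":60,"dx":2,"dy":4.15,"dz":0,"ax":0,"ay":0,"az":0},{"jaw":60,"dx":2,"dy":4.15,"dz":0,"ax":0,"ay":0,"az":0},{"jaw":60,"dx":2,"dy":4.15,"dz":0,"ax":0,"ay":0,"az":0},{"jaw":60,"dx":2,"dy":4.15,"dz":0,"ax":0,"ay":0,"az":0},{"jaw":60,"dx":2,"dy":4.15,"dz":0,"ax":0,"ay":0,"az":0},{"jaw":60,"dx":2,"dy":4.15,"dz":0,"ax":0,"ay":0,"az":0},{"jaw":60,"dx":2,"dy":4.15,"dz":0,"ax":0,"ay":0,"az":0},{"jaw":60,"dx":2,"dy":4.15,"dz":0,"ax":0,"ay":0,"az":0},{"jaw":60,"dx":2,"dy":4.15,"dz":0,"ax":0,"ay":0,"az":0},{"jaw":60,"dx":2,"dy":4.15,"dz":0,"ax":0,"ay":0,"az":0},{"jaw":60,"dx":2,"dy":4.15,"dz":0,"ax":0,"ay":0,"az":0},{"jaw":60,"dx":2,"dy":4.15,"dz":0,"ax":0,"ay":0,"az":0},{"jaw":60,"dx":2,"dy":4.15,"dz":0,"ax":0,"ay":0,"az":0},{"jaw":60,"dx":2,"dy":4.15,"dz":0,"ax":0,"ay":0,"az":0},{"jaw":60,"dx":2,"dy":4.15,"dz":0,"ax":0,"ay":0,"az":0},{"jaw":60,"dx":0,"dy":0,"dz":0,"ax":0,"ay":0,"az":0}]}}

```text
t: 4.0
tcp_pos: [529.5, -200.5, 208.9]
eef_rot: [179.9, 0.0, -0.1]
force: [0.5, 1.4, 0.2]
grip_width: 52.7
```

```bash
python3 - <<'E'
from plant import state, vision
from h import *
for n in("wrist",):
    s=vision.snapshot(n); cv2.imwrite(f"pics/f_{n}.png",cv2.cvtColor(s["pixels"],cv2.COLOR_RGB2BGR)); np.savez(f"pics/f_{n}.npz",**s)
S=state();print(S["t"],S["tcp_pos"],S["eef_rot"],S["joint_positions"],S["grip_width"])
print(-s["view"][:3,:3].T@s["view"][:3,3])
E
```

```text
4.05 [ 528.53336019 -197.87469583  208.73629   ] [-1.79963538e+02  6.91517766e-02 -3.70709223e-02] [-3.25692053e+01  9.11540580e+00  9.36245705e+01 -6.60762645e-03
  7.73379333e+01  5.74693404e+01] 52.88909383245409
[ 608.81883674 -200.42723482  384.27875035]
```

View pics/f_wrist.png

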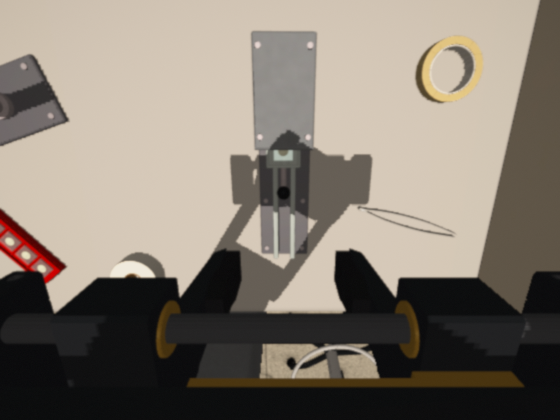

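The wrist view shows the knob at (283,192), the tray end at (284,156) and the hood's front lip at row 149, with the fingers at the bottom.

```bash
python3 - <<'E'
from h import *
np.set_printoptions(precision=1,suppress=True)
w=load("pics/f_wrist.npz")
g=w["pixels"].max(2)[180:205,270:298]
ys,xs=np.where(g<35);print(len(xs),xs.mean()+270,ys.mean()+180)
u,v=xs.mean()+270,ys.mean()+180
print("knob",onz(w,u,v,52),dep(w,u,v))
print("lip",onz(w,255,149,54),onz(w,314,149,54),"back",onz(w,252,32,54),onz(w,316,32,54))
print("rails",onz(w,278,256,30),onz(w,292,256,30),onz(w,277,170,30),onz(w,292,170,30))
print("trayend",onz(w,269,165,44),onz(w,299,165,44))
crop(w,220,120,350,270,4,"pics/g.png")
E
```

```text
127 283.3070866141732 192.58267716535434
knob [ 522.6 -196.1   52. ] [ 524.3 -196.2   58.8]
lip [ 573.5 -164.7   54. ] [ 573.4 -230.8   54. ] back [ 688.4 -165.7   54. ] [ 688.4 -229.6   54. ]
rails [ 428.4 -188.2   30. ] [ 428.3 -207.2   30. ] [ 545.5 -188.2   30. ] [ 545.4 -206.7   30. ]
trayend [ 553.9 -179.4   44. ] [ 553.9 -214.6   44. ]
```

View pics/g.png

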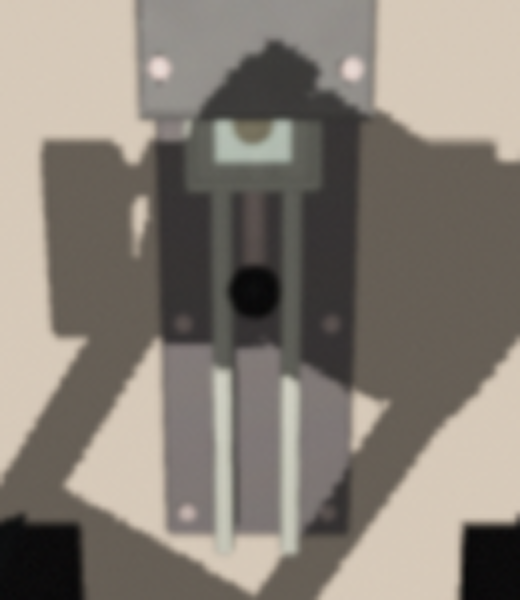

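Emit:
{"method": "arm_command", "body": {"moves": [{"jaw":50,"dx":-0.3,"dy":0,"dz":3,"ax":0,"ay":0,"az":0},{"jaw":50,"dx":0,"dy":0,"dz":3,"ax":0,"ay":0,"az":0},{"jaw":50,"dx":0,"dy":0,"dz":3,"ax":0,"ay":0,"az":0},{"jaw":50,"dx":0,"dy":0,"dz":3,"ax":0,"ay":0,"az":0},{"jaw":50,"dx":0,"dy":0,"dz":2,"ax":0,"ay":0,"az":0},{"jaw":50,"dx":0,"dy":0,"dz":0,"ax":0,"ay":0,"az":0},{"jaw":50,"dx":0,"dy":0,"dz":0,"ax":0,"ay":0,"az":0}]}}

```text
t: 4.75
tcp_pos: [525.3, -194.8, 70.2]
eef_rot: [-180.0, 0.0, 0.2]
force: [0.3, -0.9, 0.5]
grip_width: 43.9
```

```bash
python3 - <<'E'
from plant import state, vision
from h import *
s=vision.snapshot("wrist"); crop(s,120,120,440,360,2.5,"pics/h.png");np.savez("pics/h.npz",**s)
S=state();print(S["t"],S["tcp_pos"],S["eef_rot"],S["grip_width"])
E
```

```text
4.8 [ 526.03581153 -195.3893274    71.04182119] [ 1.79957493e+02 -7.79877502e-02  1.91424895e-01] 44.31067083014403
```

View pics/h.png

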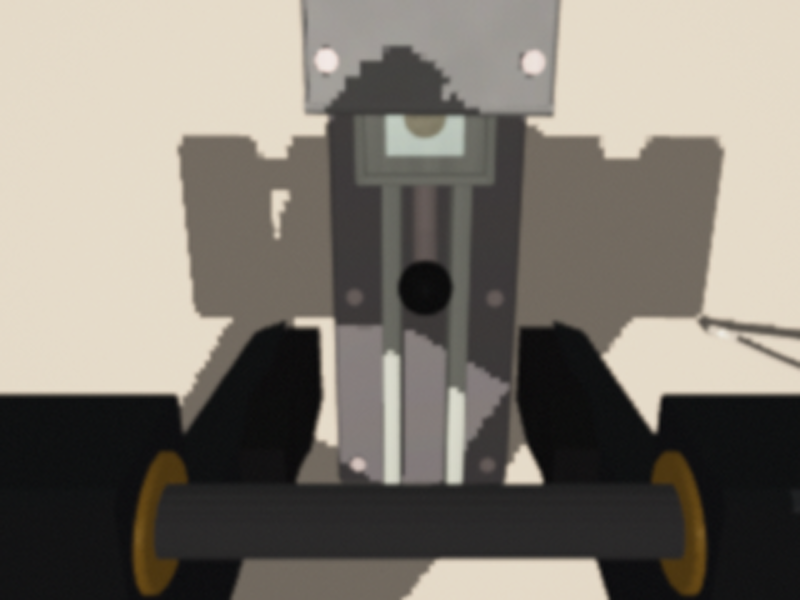

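The knob, at crop (425,288), sits midway between the fingers. I'll go down and close on it.

Emit:
{"method": "arm_command", "body": {"moves": [{"jaw":50,"dx":-0.2,"dy":0.1,"dz":1.5,"ax":0,"ay":0,"az":0},{"jaw":50,"dx":0,"dy":0,"dz":1.5,"ax":0,"ay":0,"az":0},{"jaw":50,"dx":0,"dy":0,"dz":0,"ax":0,"ay":0,"az":0},{"jaw":5,"dx":0,"dy":0,"dz":0,"ax":0,"ay":0,"az":0},{"jaw":5,"dx":0,"dy":0,"dz":0,"ax":0,"ay":0,"az":0},{"jaw":5,"dx":0,"dy":0,"dz":0,"ax":0,"ay":0,"az":0},{"jaw":5,"dx":0,"dy":0,"dz":0,"ax":0,"ay":0,"az":0},{"jaw":5,"dx":0,"dy":0,"dz":0,"ax":0,"ay":0,"az":0},{"jaw":5,"dx":0,"dy":0,"dz":0,"ax":0,"ay":0,"az":0},{"jaw":5,"dx":0,"dy":0,"dz":0,"ax":0,"ay":0,"az":0}], "newtons": 12}}

```text
t: 5.8
tcp_pos: [523.4, -196.7, 39.7]
eef_rot: [180.0, -0.0, 0.1]
force: [0.2, 0.1, -1.2]
grip_width: 4.1
```

The jaws closed to 4 mm, so they aren't on the 16 mm ball. I'll look.

```bash
python3 - <<'E'
from plant import state, vision
from h import *
s=vision.snapshot("wrist"); crop(s,120,120,440,360,2.5,"pics/i.png");np.savez("pics/i.npz",**s)
t=vision.snapshot("scene"); crop(t,265,200,385,330,4.6,"pics/i2.png")
S=state();print(S["t"],S["tcp_pos"],S["eef_rot"],S["grip_width"]); print(proj(s,S["tcp_pos"]))
E
```

```text
5.9 [ 523.3752095  -196.68767094   39.67722139] [-1.79996938e+02  5.35403109e-03  1.43719281e-01] 4.65988571997957
(np.float64(287.1012809947386), np.float64(242.26560063157007))
```

View pics/i.png

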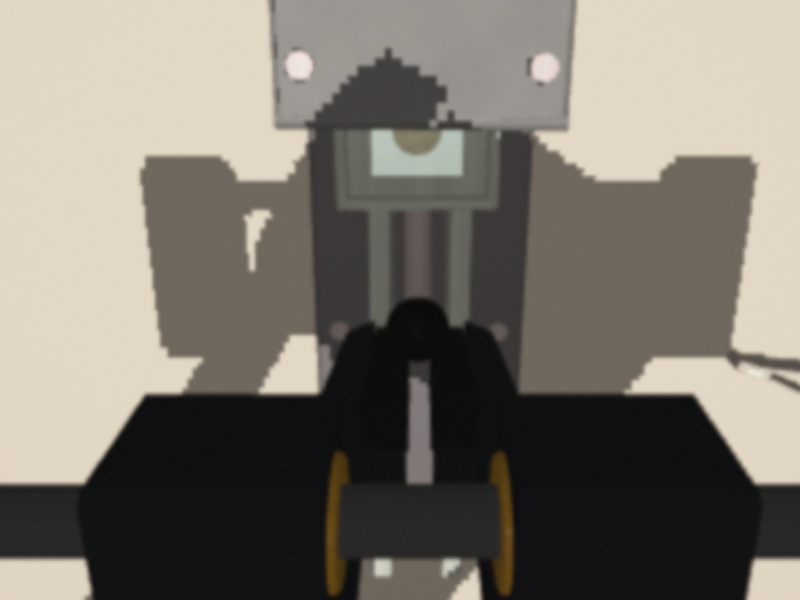

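View pics/i2.png

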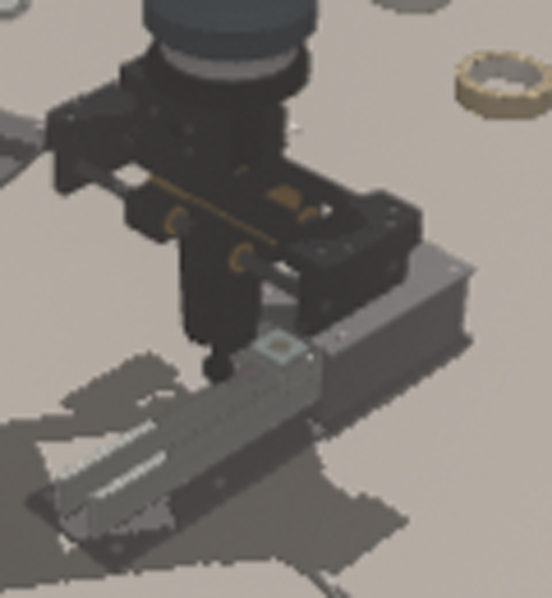

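```bash
python3 - <<'E'
from h import *
np.set_printoptions(precision=1,suppress=True)
for f in("pics/h.npz","pics/i.npz"):
    w=load(f)
    print(f,-w["view"][:3,:3].T@w["view"][:3,3])
    for v in ((215,225,235,242) if 'h.npz' in f else (236,242,246,251,256,261,265,270,280)): 
        u=290 if 'h.npz' in f else 287
        print(v,dep(w,u,v), onz(w,u,v,52))
w=load("pics/i.npz")
for u in (262,266,270,274,278,282,287,292,296,300,304,308,312): print(u,dep(w,u,258),dep(w,u,268))
crop(w,245,225,330,290,9,"pics/j.png")
E
```

```text
pics/h.npz [ 604.6 -194.5  245.6]
215 [ 535.  -196.8   43.1] [ 538.  -196.7   52. ]
225 [ 531.  -196.8   53.4] [ 530.5 -196.8   52. ]
235 [ 525.8 -196.7   59.2] [ 522.8 -196.8   52. ]
242 [ 521.1 -196.8   60.5] [ 517.2 -196.9   52. ]
pics/i.npz [ 602.7 -196.5  215.2]
236 [ 531.4 -196.6   47.9] [ 533.1 -196.6   52. ]
242 [ 530.6 -196.6   55.3] [ 529.1 -196.6   52. ]
246 [ 528.9 -196.6   57.2] [ 526.4 -196.6   52. ]
251 [ 526.5 -196.6   59. ] [ 523.  -196.6   52. ]
256 [ 523.5 -196.6   59.7] [ 519.6 -196.6   52. ]
261 [ 520.3 -196.6   59.9] [ 516.1 -196.7   52. ]
265 [ 487.7 -196.7    5.2] [ 513.3 -196.7   52. ]
270 [ 484.2 -196.7    7. ] [ 509.8 -196.7   52. ]
280 [ 474.3 -196.8    6. ] [ 502.6 -196.7   52. ]
262 [ 533.3 -183.8   81.2] [ 533.3 -184.6   91.5]
266 [ 533.4 -185.9   81.4] [ 533.  -186.5   90.9]
270 [ 531.7 -187.7   78.1] [ 531.6 -188.3   88.4]
274 [ 531.6 -189.8   77.9] [ 531.  -190.2   87.3]
278 [ 531.8 -191.9   78.2] [ 532.3 -192.2   89.6]
282 [ 531.9 -194.    78.4] [ 531.8 -194.2   88.7]
287 [ 522.7 -196.6   60.6] [ 485.2 -196.7    5.6]
292 [ 532.1 -199.2   78.7] [ 531.6 -199.1   88.3]
296 [ 532.  -201.3   78.5] [ 532.4 -201.    89.7]
300 [ 532.3 -203.4   79.1] [ 532.  -203.    89.1]
304 [ 532.1 -205.5   78.7] [ 532.  -204.9   89. ]
308 [ 533.5 -207.4   81.3] [ 531.6 -207.    88.2]
312 [ 533.9 -209.3   82.1] [ 532.6 -208.7   90.2]
```

View pics/j.png

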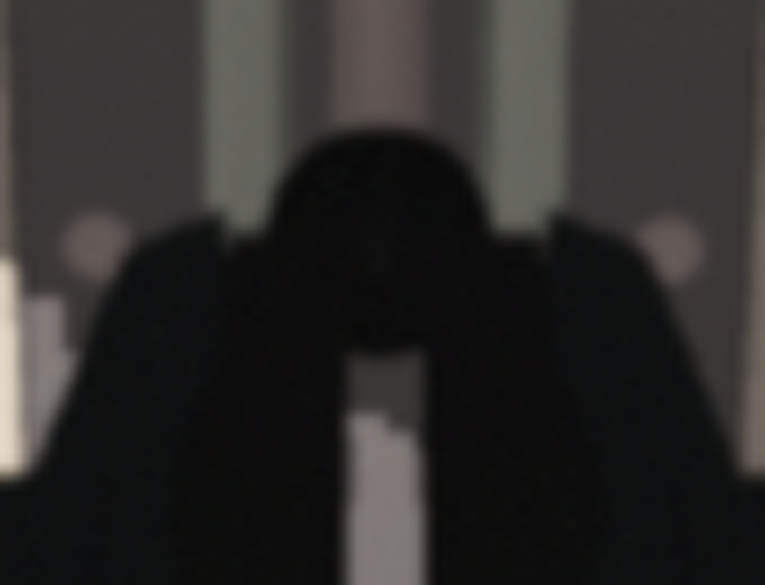

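```bash
python3 - <<'E'
from h import *
np.set_printoptions(precision=1,suppress=True)
w=load("pics/i.npz")
for u in (272,276,299,303):
  for v in range(244,262,2): print(u,v,dep(w,u,v))
w=load("pics/h.npz")
for u in (244,248,328,333,338):
  for v in range(248,290,6): print("h",u,v,dep(w,u,v))
E
```

```text
272 244 [ 518.1 -186.2   30.9]
272 246 [ 516.5 -186.2   30.9]
272 248 [ 515.2 -186.2   31.2]
272 250 [ 531.8 -188.3   68.8]
272 252 [ 532.  -188.4   71.6]
272 254 [ 531.4 -188.5   72.9]
272 256 [ 531.9 -188.6   76.1]
272 258 [ 532.  -188.8   78.7]
272 260 [ 531.6 -188.8   80.1]
276 244 [ 526.7 -189.8   49.8]
276 246 [ 527.3 -189.9   53.9]
276 248 [ 526.8 -190.    55.7]
276 250 [ 532.5 -190.6   70.2]
276 252 [ 531.6 -190.6   70.8]
276 254 [ 532.  -190.7   74.1]
276 256 [ 531.9 -190.8   76.3]
276 258 [ 531.6 -190.8   77.8]
276 260 [ 531.9 -190.9   80.6]
299 244 [ 517.3 -205.    29. ]
299 246 [ 515.7 -205.1   29. ]
299 248 [ 525.5 -204.    52.8]
299 250 [ 531.8 -203.3   68.7]
299 252 [ 532.2 -203.1   71.9]
299 254 [ 532.  -203.1   73.9]
299 256 [ 532.  -203.    76.3]
299 258 [ 532.1 -202.9   78.7]
299 260 [ 532.2 -202.8   81.1]
303 244 [ 517.8 -207.8   30.1]
303 246 [ 516.2 -207.8   30. ]
303 248 [ 515.2 -207.8   31.2]
303 250 [ 532.3 -205.4   69.7]
303 252 [ 532.  -205.4   71.4]
303 254 [ 531.6 -205.3   73. ]
303 256 [ 531.7 -205.1   75.7]
303 258 [ 531.5 -205.1   77.5]
303 260 [ 531.7
[... 470 characters left out ...]
   0.6]
h 328 248 [ 487.9 -232.8    0.1]
h 328 254 [ 533.3 -216.9  103.1]
h 328 260 [ 530.2 -217.   104.1]
h 328 266 [ 527.2 -216.9  105.2]
h 328 272 [ 523.5 -217.1  105.3]
h 328 278 [ 521.4 -216.8  108. ]
h 328 284 [ 517.5 -217.1  107.7]
h 333 248 [ 488.2 -237.4    0.7]
h 333 254 [ 534.  -219.4  104.4]
h 333 260 [ 534.  -218.4  111.2]
h 333 266 [ 533.8 -217.5  117.2]
h 333 272 [ 531.7 -217.3  119.5]
h 333 278 [ 528.5 -217.4  119.6]
h 333 284 [ 526.  -217.4  121. ]
h 338 248 [ 488.1 -242.1    0.3]
h 338 254 [ 533.6 -222.2  103.7]
h 338 260 [ 534.3 -220.9  111.8]
h 338 266 [ 534.1 -219.9  117.7]
h 338 272 [ 534.1 -218.9  123.5]
h 338 278 [ 533.5 -218.2  127.9]
h 338 284 [ 530.4 -218.4  128. ]
```

The depth image shows the real fingertips end at z≈69 while the reported TCP is 39.7. That puts the actual tips about 29 mm short of the reported TCP. The jaws closed above the ball, whose top is at 60, and the ball is untouched. I'll check the body clearance before going lower.

```bash
python3 - <<'E'
from h import *
np.set_printoptions(precision=1,suppress=True)
w=load("pics/i.npz")
for u in (165,190,230,250,262,315,325,345,400):
  for v in range(262,330,10): 
    p=dep(w,u,v)
    if p[2]>70: print(u,v,p)
E
```

```text
165 302 [ 556.7 -165.   151. ]
165 312 [ 556.3 -166.3  154.5]
165 322 [ 555.6 -167.3  157.3]
190 282 [ 556.2 -168.1  140.6]
190 292 [ 556.5 -169.9  146.1]
190 302 [ 557.1 -171.7  151.5]
190 312 [ 557.  -172.8  155.3]
190 322 [ 555.6 -173.3  157.3]
230 282 [ 556.9 -180.1  141.8]
230 292 [ 556.8 -181.   146.5]
230 302 [ 555.8 -181.5  149.7]
230 312 [ 556.6 -182.5  154.8]
230 322 [ 555.2 -182.8  156.7]
250 272 [ 532.8 -179.2   94.4]
250 282 [ 556.3 -185.7  140.7]
250 292 [ 556.9 -186.5  146.7]
250 302 [ 556.6 -187.   150.7]
250 312 [ 555.4 -187.2  153.2]
250 322 [ 552.1 -187.1  153. ]
262 262 [ 532.8 -184.1   84.5]
262 272 [ 533.5 -185.    95.5]
262 282 [ 533.9 -185.7  104.7]
262 292 [ 533.3 -186.3  111.4]
262 302 [ 532.5 -186.7  117.1]
262 312 [ 532.4 -187.2  123.1]
262 322 [ 550.3 -189.9  150.7]
315 262 [ 533.3 -210.6   85.3]
315 272 [ 533.4 -209.7   95.3]
315 282 [ 532.7 -209.   102.7]
315 292 [ 533.6 -208.2  111.7]
315 302 [ 533.2 -207.6  118. ]
315 312 [ 533.2 -207.1  124. ]
315 322 [ 549.1 -204.3  149.1]
325 272 [ 533.5 -214.3   95.3]
325 282 [ 556.4 -207.7  140.8]
325 292 [ 557.1 -206.9  146.9]
325 302 [ 556.4 -206.5  150.3]
325 312 [ 554.7 -206.4  152.2]
325 322 [ 552.4 -206.4  153.2]
345 282 [ 557.  -213.4  141.6]
345 292 [ 556.8 -212.5  146.4]
345 302 [ 556.6 -211.7  150.6]
345 312 [ 557.  -210.8  155.2]
345 322 [ 555.6 -210.5  157.2]
400 282 [ 557.  -229.3  141.6]
400 292 [ 556.9 -227.6  146.4]
400 302 [ 556.3 -226.3  150.2]
400 312 [ 556.1 -224.8  154. ]
400 322 [ 556.3 -223.4  157.9]
```

The body also sits about 70 mm above the real tips, so the whole gripper is about 29 mm above the reported TCP. I'll correct for that: open, go down 28 mm and close.

Emit:
{"method": "arm_command", "body": {"moves": [{"jaw":50,"dx":0,"dy":0,"dz":0,"ax":0,"ay":0,"az":0},{"jaw":50,"dx":0,"dy":0,"dz":0,"ax":0,"ay":0,"az":0},{"jaw":50,"dx":0,"dy":0,"dz":0,"ax":0,"ay":0,"az":0},{"jaw":50,"dx":0,"dy":0,"dz":0,"ax":0,"ay":0,"az":0},{"jaw":50,"dx":0,"dy":0,"dz":1.0,"ax":0,"ay":0,"az":0},{"jaw":50,"dx":0,"dy":0,"dz":1.0,"ax":0,"ay":0,"az":0},{"jaw":50,"dx":0,"dy":0,"dz":0.8,"ax":0,"ay":0,"az":0},{"jaw":5,"dx":0,"dy":0,"dz":0,"ax":0,"ay":0,"az":0},{"jaw":5,"dx":0,"dy":0,"dz":0,"ax":0,"ay":0,"az":0},{"jaw":5,"dx":0,"dy":0,"dz":0,"ax":0,"ay":0,"az":0},{"jaw":5,"dx":0,"dy":0,"dz":0,"ax":0,"ay":0,"az":0},{"jaw":5,"dx":0,"dy":0,"dz":0,"ax":0,"ay":0,"az":0},{"jaw":5,"dx":0,"dy":0,"dz":0,"ax":0,"ay":0,"az":0}], "newtons": 12}}

```text
t: 7.2
tcp_pos: [523.7, -196.9, 12.1]
eef_rot: [180.0, -0.0, 0.1]
force: [0.2, 0.4, 1.4]
grip_width: 14.5
```

```bash
python3 - <<'E'
from plant import state, vision
from h import *
np.set_printoptions(precision=1,suppress=True)
s=vision.snapshot("wrist"); crop(s,180,180,400,320,3.6,"pics/k.png");np.savez("pics/k.npz",**s)
S=state();print(S["t"],S["tcp_pos"],S["force"],S["grip_width"])
for u in (262,265,268,305,310):
  for v in range(250,285,3):
    p=dep(s,u,v); print(u,v,p)
E
```

```text
7.25 [ 523.7 -196.9   12.1] [1.  0.2 1.1] 14.32183080663412
262 250 [ 531.9 -182.9   40.8]
262 253 [ 532.1 -183.2   44.9]
262 256 [ 532.4 -183.6   49. ]
262 259 [ 532.6 -183.9   52.7]
262 262 [ 532.  -184.    54.9]
262 265 [ 531.9 -184.3   57.9]
262 268 [ 531.7 -184.5   60.4]
262 271 [ 531.9 -184.7   63.7]
262 274 [ 602.9 -196.6  187.6]
262 277 [ 532.1 -185.2   69.5]
262 280 [ 532.1 -185.4   72. ]
262 283 [ 532.1 -185.6   74.6]
265 250 [ 532.  -184.5   41. ]
265 253 [ 532.4 -184.9   45.3]
265 256 [ 532.4 -185.1   49. ]
265 259 [ 531.9 -185.3   51.4]
265 262 [ 532.5 -185.6   55.8]
265 265 [ 531.8 -185.8   57.6]
265 268 [ 532.1 -186.    61.1]
265 271 [ 531.9 -186.2   63.7]
265 274 [ 531.8 -186.4   66.3]
265 277 [ 531.8 -186.6   69.1]
265 280 [ 532.2 -186.8   72.3]
265 283 [ 531.8 -186.9   74.1]
268 250 [ 532.1 -186.2   41.1]
268 253 [ 532.  -186.4   44.7]
268 256 [ 531.9 -186.7   48.1]
268 259 [ 532.4 -186.9   52.4]
268 262 [ 532.1 -187.1   55.1]
268 265 [ 532.  -187.3   58. ]
268 268 [ 532.1 -187.5   61.2]
268 271 [ 532.2 -187.7   64.3]
268 274 [ 531.9 -187.8   66.4]
268 277 [ 531.9 -188.    69.2]
268 280 [ 532.8 -188.2   73.2]
268 283 [ 532.  -188.3   74.4]
305 250 [ 531.9 -206.8   40.6]
305 253 [ 532.4 -206.5   45.3]
305 256 [ 531.6 -206.4   47.2]
305 259 [ 532.2 -206.1   51.8]
305 262 [ 532.3 -205.9   55.3]
305 265 [ 532.5 -205.7   58.7]
305 268 [ 532.5 -205.5   61.8]
305 271 [ 532.4 -205.4   64.4]
305 274 [ 531.4 -205.4   65.5]
305 277 [ 602.9 -196.6  187.6]
305 280 [ 527.6 -205.5   64.6]
305 283 [ 527.2 -205.4   66.6]
310 250 [ 532.6 -209.5   42. ]
310 253 [ 532.1 -209.3   44.8]
310 256 [ 532.2 -209.    48.4]
310 259 [ 532.1 -208.7   51.7]
310 262 [ 532.3 -208.5   55.2]
310 265 [ 532.4 -208.2   58.5]
310 268 [ 532.7 -208.    62.1]
310 271 [ 532.  -207.8   63.8]
310 274 [ 532.6 -207.5   67.6]
310 277 [ 532.5 -207.4   70. ]
310 280 [ 531.7 -207.3   71.3]
310 283 [ 532.8 -206.9   75.5]
```

View pics/k.png

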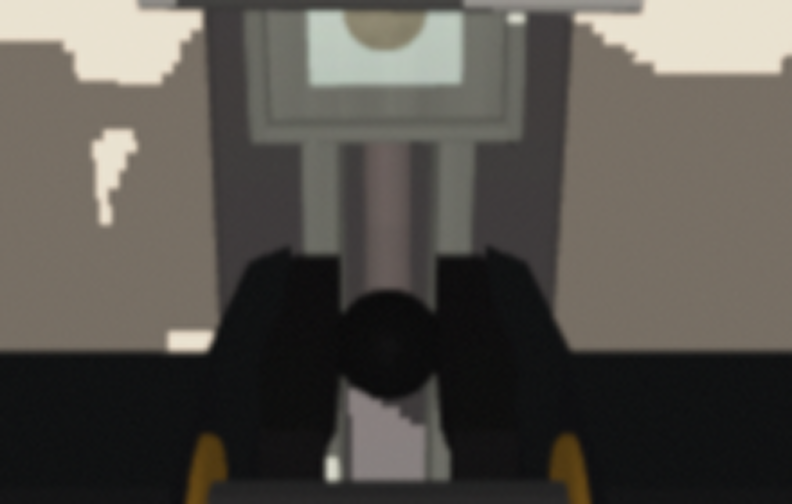

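The ball, at crop (388,345), is gripped midway between the pads, with tips at z≈40. I'll pull along -x.

Emit:
{"method": "arm_command", "body": {"moves": [{"jaw":5,"dx":-0.5,"dy":0,"dz":0,"ax":0,"ay":0,"az":0},{"jaw":5,"dx":-1,"dy":0,"dz":0,"ax":0,"ay":0,"az":0},{"jaw":5,"dx":-1,"dy":0,"dz":0,"ax":0,"ay":0,"az":0},{"jaw":5,"dx":-1,"dy":0,"dz":0,"ax":0,"ay":0,"az":0},{"jaw":5,"dx":-1,"dy":0,"dz":0,"ax":0,"ay":0,"az":0},{"jaw":5,"dx":-1,"dy":0,"dz":0,"ax":0,"ay":0,"az":0},{"jaw":5,"dx":-1,"dy":0,"dz":0,"ax":0,"ay":0,"az":0},{"jaw":5,"dx":-1,"dy":0,"dz":0,"ax":0,"ay":0,"az":0},{"jaw":5,"dx":-1,"dy":0,"dz":0,"ax":0,"ay":0,"az":0},{"jaw":5,"dx":-1,"dy":0,"dz":0,"ax":0,"ay":0,"az":0},{"jaw":5,"dx":-1,"dy":0,"dz":0,"ax":0,"ay":0,"az":0},{"jaw":5,"dx":-0.7,"dy":0,"dz":0,"ax":0,"ay":0,"az":0},{"jaw":5,"dx":-0.3,"dy":0,"dz":0,"ax":0,"ay":0,"az":0},{"jaw":5,"dx":0,"dy":0,"dz":0,"ax":0,"ay":0,"az":0}]}}

```text
t: 8.65
tcp_pos: [407.5, -196.9, 11.7]
eef_rot: [-180.0, 0.1, 0.1]
force: [-1.8, -1.3, 5.2]
grip_width: 14.6
```

```bash
python3 - <<'E'
from plant import state, vision
from h import *
np.set_printoptions(precision=1,suppress=True)
s=vision.snapshot("wrist"); cv2.imwrite("pics/l.png",cv2.cvtColor(s["pixels"],cv2.COLOR_RGB2BGR));np.savez("pics/l.npz",**s)
S=state();print(S["t"],S["tcp_pos"],S["force"],S["grip_width"])
E
```

```text
8.7 [ 407.6 -196.9   11.7] [-3.9 -1.4  6.1] 14.552535252720297
```

View pics/l.png

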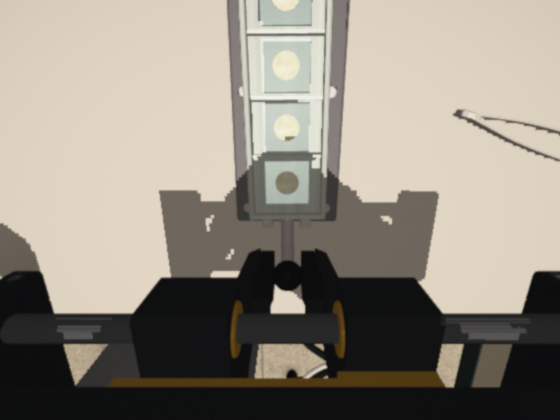

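The whole tray is out, held at the knob (288,275). I'll release, lift and move over its middle.

Emit:
{"method": "arm_command", "body": {"moves": [{"jaw":40,"dx":0,"dy":0,"dz":0,"ax":0,"ay":0,"az":0},{"jaw":40,"dx":0,"dy":0,"dz":0,"ax":0,"ay":0,"az":0},{"jaw":40,"dx":0,"dy":0,"dz":0,"ax":0,"ay":0,"az":0},{"jaw":40,"dx":0,"dy":0,"dz":0,"ax":0,"ay":0,"az":0},{"jaw":75,"dx":0,"dy":0,"dz":-1.5,"ax":0,"ay":0,"az":0},{"jaw":75,"dx":0,"dy":0,"dz":-3,"ax":0,"ay":0,"az":0},{"jaw":75,"dx":0,"dy":0,"dz":-3,"ax":0,"ay":0,"az":0},{"jaw":75,"dx":2,"dy":0,"dz":0,"ax":0,"ay":0,"az":0},{"jaw":75,"dx":2.5,"dy":0,"dz":0,"ax":0,"ay":0,"az":0},{"jaw":75,"dx":2.3,"dy":0,"dz":0,"ax":0,"ay":0,"az":0},{"jaw":75,"dx":2,"dy":0,"dz":0,"ax":0,"ay":0,"az":0},{"jaw":75,"dx":0,"dy":0,"dz":0,"ax":0,"ay":0,"az":0}]}}

```text
t: 9.9
tcp_pos: [498.2, -196.9, 86.8]
eef_rot: [180.0, -0.1, 0.2]
force: [-0.4, -0.8, 0.1]
grip_width: 66.0
```

```bash
python3 - <<'E'
from plant import state, vision
from h import *
np.set_printoptions(precision=1,suppress=True)
s=vision.snapshot("wrist"); cv2.imwrite("pics/m.png",cv2.cvtColor(s["pixels"],cv2.COLOR_RGB2BGR));np.savez("pics/m.npz",**s)
t=vision.snapshot("scene"); crop(t,245,200,385,330,4.5,"pics/m2.png");np.savez("pics/m2.npz",**t)
S=state();print(S["t"],S["tcp_pos"],S["force"],S["grip_width"])
E
```

```text
10.0 [ 495.8 -196.4   86.2] [-1.6  0.1  0.3] 65.95404978655613
```

View pics/m.png

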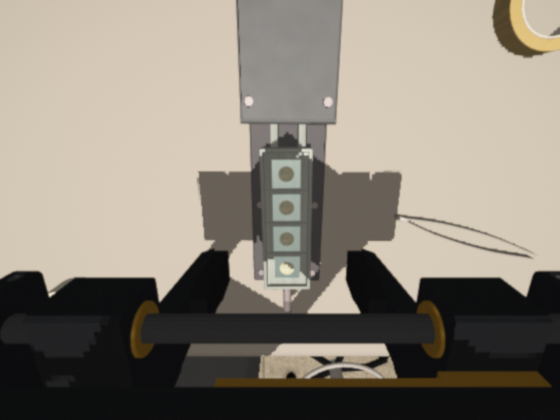

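View pics/m2.png

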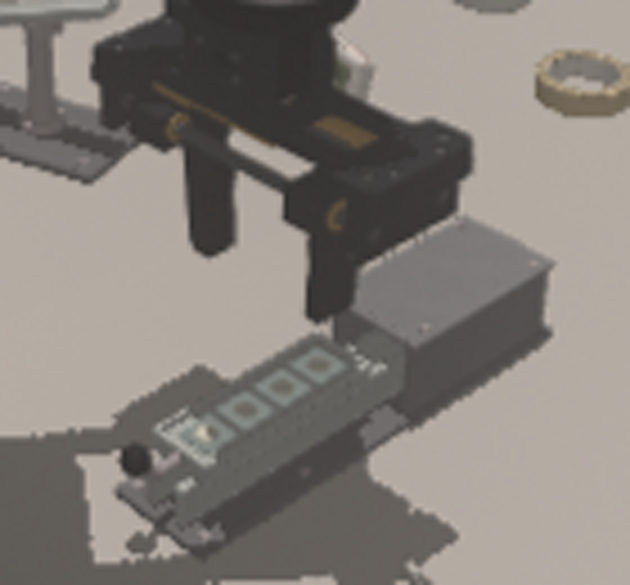

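The tray lies flat on the rails, clear of the hood: in the wrist view its far end is at row 149 and its near end at row 288, with the hood lip at row 123. Now I'll measure its centre.

```bash
python3 - <<'E'
from h import *
np.set_printoptions(precision=1,suppress=True)
w=load("pics/m.npz")
for p in ((261.5,149),(311,149),(264,288),(309,288)): print(p,onz(w,*p,44))
for p in ((286,173),(286,207),(287,238),(287,268)): print(onz(w,*p,44),dep(w,*p))
print("hood lip",onz(w,286,123,54)); crop(w,235,130,340,300,3.5,"pics/m3.png")
E
```

```text
(261.5, 149) [ 554.1 -177.6   44. ]
(311, 149) [ 554.3 -214.3   44. ]
(264, 288) [ 435.7 -177.2   44. ]
(309, 288) [ 435.9 -216.1   44. ]
[ 536.3 -195.8   44. ] [ 535.8 -195.8   41.7]
[ 509.2 -195.9   44. ] [ 508.3 -195.9   41.1]
[ 482.7 -196.8   44. ] [ 481.7 -196.8   41.7]
[ 455.2 -197.    44. ] [ 454.1 -197.    41.9]
hood lip [ 572.9 -195.7   54. ]
```

View pics/m3.png

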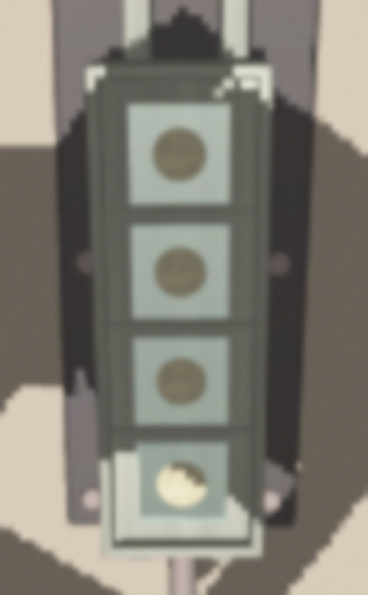

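Emit:
{"method": "arm_command", "body": {"moves": [{"jaw":75,"dx":0,"dy":0,"dz":2.5,"ax":0,"ay":0,"az":0},{"jaw":75,"dx":0,"dy":0,"dz":2.5,"ax":0,"ay":0,"az":0},{"jaw":75,"dx":0,"dy":0,"dz":2,"ax":0,"ay":0,"az":0},{"jaw":75,"dx":0,"dy":0,"dz":1.5,"ax":0,"ay":0,"az":0},{"jaw":75,"dx":0,"dy":0,"dz":0,"ax":0,"ay":0,"az":0},{"jaw":75,"dx":0,"dy":0,"dz":0,"ax":0,"ay":0,"az":0},{"jaw":35,"dx":0,"dy":0,"dz":0,"ax":0,"ay":0,"az":0},{"jaw":35,"dx":0,"dy":0,"dz":0,"ax":0,"ay":0,"az":0},{"jaw":35,"dx":0,"dy":0,"dz":0,"ax":0,"ay":0,"az":0},{"jaw":35,"dx":0,"dy":0,"dz":0,"ax":0,"ay":0,"az":0},{"jaw":35,"dx":0,"dy":0,"dz":0,"ax":0,"ay":0,"az":0}], "newtons": 25}}

```text
t: 11.1
tcp_pos: [496.8, -196.9, 2.4]
eef_rot: [180.0, -0.0, 0.2]
force: [-1.0, 1.1, 5.5]
grip_width: 39.7
```

```bash
python3 - <<'E'
from plant import state, vision
from h import *
np.set_printoptions(precision=1,suppress=True)
s=vision.snapshot("wrist"); crop(s,150,100,420,300,2.9,"pics/n.png");np.savez("pics/n.npz",**s)
t=vision.snapshot("scene"); crop(t,245,200,385,330,4.5,"pics/n2.png")
S=state();print(S["t"],S["tcp_pos"],S["force"],S["grip_width"])
for v in range(244,268,3): print(dep(s,245,v),dep(s,328,v))
E
```

```text
11.2 [ 496.8 -196.9    2.4] [-1.   1.5  6.1] 39.815880308741846
[ 497.6 -169.8    7. ] [ 497.6 -223.3    6.5]
[ 495.1 -169.6    6.2] [ 494.9 -223.6    5.4]
[ 505.2 -173.5   31.5] [ 505.3 -219.6   31.4]
[ 505.2 -174.    35.1] [ 505.2 -219.1   34.8]
[ 505.  -174.4   38.3] [ 505.6 -218.5   39.3]
[ 505.  -174.9   41.7] [ 505.  -218.2   41.5]
[ 505.  -175.4   45. ] [ 505.6 -217.6   45.8]
[ 504.8 -175.7   47.7] [ 505.6 -217.2   49. ]
```

View pics/n.png

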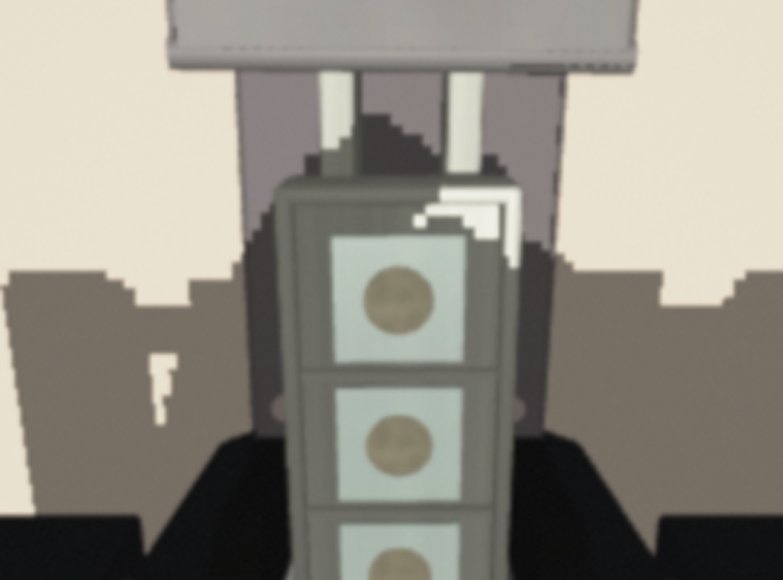

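The tray is held across its middle with tips at z≈31, opening 39.8 mm. I'll lift and carry it to a viewpoint just uphill of the stand.

Emit:
{"method": "arm_command", "body": {"moves": [{"jaw":35,"dx":0,"dy":0,"dz":-0.5,"ax":0,"ay":0,"az":0},{"jaw":35,"dx":0,"dy":0,"dz":-1.5,"ax":0,"ay":0,"az":0},{"jaw":35,"dx":0,"dy":0,"dz":-2.5,"ax":0,"ay":0,"az":0},{"jaw":35,"dx":0,"dy":0,"dz":-3,"ax":0,"ay":0,"az":0},{"jaw":35,"dx":0,"dy":0,"dz":-3,"ax":0,"ay":0,"az":0},{"jaw":35,"dx":0,"dy":0,"dz":-3,"ax":0,"ay":0,"az":0},{"jaw":35,"dx":0,"dy":0,"dz":-3,"ax":0,"ay":0,"az":0},{"jaw":35,"dx":0,"dy":0,"dz":-3,"ax":0,"ay":0,"az":0},{"jaw":35,"dx":0,"dy":0,"dz":-3,"ax":0,"ay":0,"az":0},{"jaw":35,"dx":0,"dy":0,"dz":-2,"ax":0,"ay":0,"az":0},{"jaw":35,"dx":0,"dy":0,"dz":0,"ax":0,"ay":0,"az":0}]}}

```text
t: 12.3
tcp_pos: [497.9, -197.7, 250.9]
eef_rot: [179.8, -0.3, 0.2]
force: [-0.1, 0.2, -2.3]
grip_width: 39.9
```

```bash
python3 - <<'E'
from plant import state, vision
from h import *
np.set_printoptions(precision=1,suppress=True)
s=vision.snapshot("wrist"); crop(s,150,100,420,300,2.9,"pics/o.png");np.savez("pics/o.npz",**s)
S=state();print(S["t"],S["tcp_pos"],S["eef_rot"],S["force"],S["grip_width"])
E
```

```text
12.35 [ 497.  -197.2  248.5] [179.9  -0.2   0.1] [-0.7  0.3 -1.7] 39.74246051795616
```

View pics/o.png

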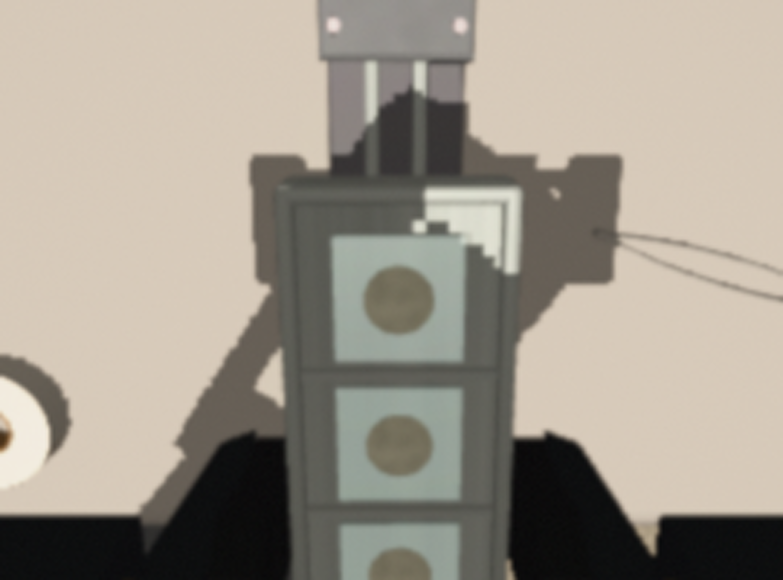

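The tray is held level and looks the same in the gripper as before the lift, so it hasn't slipped. I'll carry it across and turn it.

Emit:
{"method": "arm_command", "body": {"moves": [{"jaw":35,"dx":1,"dy":-1.5,"dz":0,"ax":0,"ay":0,"az":0},{"jaw":35,"dx":2,"dy":-3,"dz":0,"ax":0,"ay":0,"az":0},{"jaw":35,"dx":2,"dy":-3,"dz":0,"ax":0,"ay":0,"az":0},{"jaw":35,"dx":2,"dy":-3,"dz":0,"ax":0,"ay":0,"az":0},{"jaw":35,"dx":2,"dy":-3,"dz":0,"ax":0,"ay":0,"az":0},{"jaw":35,"dx":2,"dy":-3,"dz":0,"ax":0,"ay":0,"az":0},{"jaw":35,"dx":2,"dy":-3,"dz":0,"ax":0,"ay":0,"az":0},{"jaw":35,"dx":1.7,"dy":-2.4,"dz":0,"ax":0,"ay":0,"az":0},{"jaw":35,"dx":1,"dy":-1,"dz":0,"ax":0,"ay":0,"az":0}]}}

```text
t: 13.25
tcp_pos: [652.5, 35.1, 244.2]
eef_rot: [-179.9, 0.2, 0.3]
force: [-0.3, -0.1, -2.7]
grip_width: 39.6
```

Emit:
{"method": "arm_command", "body": {"moves": [{"jaw":35,"dx":0,"dy":0,"dz":0,"ax":0,"ay":0,"az":-4},{"jaw":35,"dx":0,"dy":0,"dz":0,"ax":0,"ay":0,"az":-7.8},{"jaw":35,"dx":0,"dy":0,"dz":0,"ax":0,"ay":0,"az":-7.8},{"jaw":35,"dx":0,"dy":0,"dz":0,"ax":0,"ay":0,"az":-7.8},{"jaw":35,"dx":0,"dy":0,"dz":0,"ax":0,"ay":0,"az":-7.8},{"jaw":35,"dx":0,"dy":0,"dz":0,"ax":0,"ay":0,"az":-7.8},{"jaw":35,"dx":0,"dy":0,"dz":0,"ax":0,"ay":0,"az":-7.8},{"jaw":35,"dx":0,"dy":0,"dz":0,"ax":0,"ay":0,"az":-7.8},{"jaw":35,"dx":0,"dy":0,"dz":0,"ax":0,"ay":0,"az":-7.8},{"jaw":35,"dx":0,"dy":0,"dz":0,"ax":0,"ay":0,"az":-7.8},{"jaw":35,"dx":0,"dy":0,"dz":0,"ax":0,"ay":0,"az":-7.8},{"jaw":35,"dx":0,"dy":0,"dz":0,"ax":0,"ay":0,"az":-7.8},{"jaw":35,"dx":0,"dy":0,"dz":0,"ax":0,"ay":0,"az":-7.8},{"jaw":35,"dx":0,"dy":0,"dz":0,"ax":0,"ay":0,"az":-7.8},{"jaw":35,"dx":0,"dy":0,"dz":0,"ax":0,"ay":0,"az":-1.2},{"jaw":35,"dx":0,"dy":0,"dz":0,"ax":0,"ay":0,"az":0}]}}

```text
t: 14.85
tcp_pos: [652.3, 32.0, 245.7]
eef_rot: [-179.9, -0.0, 106.6]
force: [-0.0, -0.4, -2.8]
grip_width: 40.0
```

```bash
python3 - <<'E'
from plant import state, vision
from h import *
np.set_printoptions(precision=1,suppress=True)
s=vision.snapshot("wrist"); cv2.imwrite("pics/p.png",cv2.cvtColor(s["pixels"],cv2.COLOR_RGB2BGR));np.savez("pics/p.npz",**s)
S=state();print(S["t"],S["tcp_pos"],S["eef_rot"],S["force"],S["grip_width"],S["joint_positions"])
E
```

```text
14.9 [652.4  32.2 246. ] [-179.9   -0.   106.6] [ 0.2  0.6 -2.3] 39.800308389899016 [ -7.6  18.8  77.6  -0.   83.7 -24.1]
```

View pics/p.png

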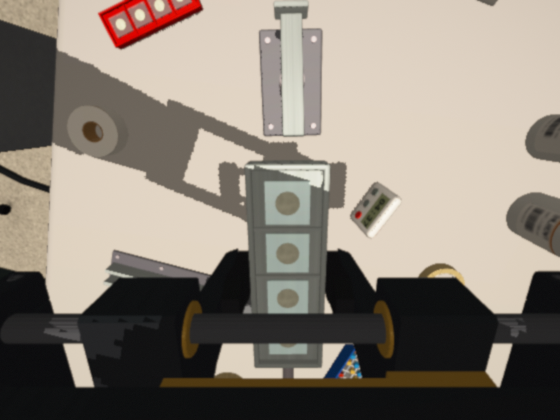

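The wrist view shows the bar running straight up the image, from its uphill end at about (292,135) to the ledge at about (291,12). The tray is in line with it. Now I'll measure.

```bash
python3 - <<'E'
from h import *
np.set_printoptions(precision=1,suppress=True)
w=load("pics/p.npz"); crop(w,250,0,335,145,4.1,"pics/q.png")
P=[];
for v in range(0,145):
    row=[]
    for u in range(255,330):
        p=dep(w,u,v)
        if p[2]>70 and p[2]<135: row.append((u,*p))
    if row:
        r=np.array(row)
        if v%8<2: print(v,len(r),r[0,0],r[-1,0],r[:,1:].mean(0), r[0,1:],r[-1,1:])
        P+= [list(x)+[v] for x in row]
P=np.array(P);np.save("pics/P.npy",P)
E
```

```text
0 19 289.0 307.0 [607.8 214.   90.7] [599.4 211.7  90.3] [616.1 217.1  89. ]
1 34 274.0 307.0 [601.1 210.9  91.4] [585.7 206.7  90.3] [616.4 215.7  90.8]
8 34 274.0 307.0 [602.7 206.   89.3] [587.2 201.3  89.7] [618.1 211.1  87.8]
9 34 274.0 307.0 [602.8 205.7  87.7] [587.2 201.   87.7] [618.3 210.7  86.6]
16 33 275.0 307.0 [604.5 201.9  81.1] [588.6 198.   78.3] [619.9 208.3  75.1]
17 32 275.0 306.0 [604.3 201.   80.9] [588.8 197.2  78.1] [619.1 207.2  74.6]
24 21 281.0 301.0 [606.8 194.1  85.2] [597.  191.7  83.4] [616.5 196.9  85.4]
25 21 281.0 301.0 [607.1 193.1  85.9] [597.5 190.1  86.5] [616.8 195.7  86.9]
32 21 281.0 301.0 [609.  186.8  87.5] [599.2 184.2  86.3] [618.7 189.5  88. ]
33 21 281.0 301.0 [609.3 185.8  88.1] [599.6 183.   87.7] [618.9 188.7  87.9]
40 22 281.0 302.0 [611.7 179.6  89.7] [601.4 176.9  88.1] [621.8 182.6  90. ]
41 22 281.0 302.0 [611.9 178.7  90. ] [601.7 176.   88.6] [622.1 182.1  88.2]
48 22 281.0 302.0 [613.9 172.2  92.5] [603.6 169.5  90.6] [624.  175.2  92.6]
49 22 281.0 302.0 [614.2 171.3  92.9] [604.  168.3  92.7] [624.3 174.5  92.1]
56 22 281.0 
[... 934 characters left out ...]
.0 303.0 [630.3 121.1 108.7] [620.1 118.  109.1] [640.5 124.1 108.1]
105 22 282.0 303.0 [630.6 120.1 109. ] [620.3 117.1 107.9] [640.8 123.2 107.4]
112 22 282.0 303.0 [632.5 113.7 111.2] [622.3 110.6 109.9] [642.6 116.7 112. ]
113 22 282.0 303.0 [632.8 112.8 111.4] [622.5 109.7 109.8] [643.  115.8 111.1]
120 20 283.0 303.0 [635.  106.4 113.6] [625.5 103.5 113.9] [644.9 109.3 113.3]
121 21 283.0 303.0 [635.5 105.5 114.1] [625.8 102.6 114.7] [645.2 108.4 114. ]
128 21 283.0 303.0 [637.4  99.1 116.2] [627.7  96.1 114.6] [647.1 102.  116.4]
129 21 283.0 303.0 [637.7  98.1 116.5] [628.   95.2 115.9] [647.3 101.  117.1]
136 19 283.0 302.0 [638.9  91.  112.1] [629.9  88.2 110.6] [648.9  93.9 110.1]
```

View pics/q.png

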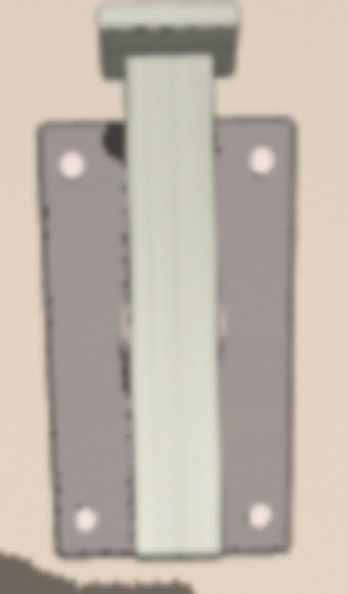

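```bash
python3 - <<'E'
from h import *
np.set_printoptions(precision=2,suppress=True)
P=np.load("pics/P.npy");w=load("pics/p.npz")
C=[]
for v in list(range(24,70))+list(range(92,131)):
    r=P[P[:,4]==v]; C.append([(r[0,1]+r[-1,1])/2,(r[0,2]+r[-1,2])/2,np.median(r[:,3])])
C=np.array(C);c=C.mean(0);d=np.linalg.svd(C-c)[2][0];d*=np.sign(d[1]);print("dir",d,"yaw",np.degrees(np.arctan2(d[1],d[0])),"slope",np.degrees(np.arcsin(-d[2])))
k=(100-c[2])/d[2];print("origin z=100",c+k*d)
f=onz(w,291,13,81.7);e=onz(w,293,134.3,117.7);
fd=dep(w,291,20);ed=dep(w,293,133)
print("foot",f,"uphill end",e,fd,ed, "len",np.linalg.norm(f-e))
h=np.array([d[0],d[1],0]);h/=np.linalg.norm(h);n=np.cross(d,np.cross(h,[0,0,-1]))
print("origin from foot",f-62*d,"from end",e+60*d)
# left/right edges line in px
for v in (30,125):
  r=P[P[:,4]==v];print(v,r[0,0],r[-1,0])
E
```

```text
dir [-0.29  0.91 -0.3 ] yaw 107.8246454681773 slope 17.165673790763716
origin z=100 [621.35 148.75 100.  ]
foot [603.78 204.23  81.7 ] uphill end [639.14  93.22 117.7 ] [605.67 197.94  83.33] [638.75  94.47 118.35] len 121.94531557616013
origin from foot [621.91 147.84 100.  ] from end [621.59 147.79  99.99]
30 281.0 301.0
125 283.0 303.0
```

```bash
python3 - <<'E'
from h import *
np.set_printoptions(precision=1,suppress=True)
w=load("pics/p.npz")
# tray in tool: tray top plane world z
for zt in (287.6,):
    for p in ((247.5,163),(328.5,163),(255.5,366),(320,366)): 
        q=onz(w,*p,zt)-np.array([652.4,32.2,zt]); a=np.radians(106.6)
        print(p,"along",q@[np.cos(a),np.sin(a),0],"tooly",q@[np.sin(a),-np.cos(a),0],dep(w,*p))
print(dep(w,288,175),dep(w,288,170),dep(w,251,180),dep(w,325,180))
t=load("pics/a_top.npz")
M=[]
for v in range(90,285,3):
    for u in range(40,215,3):
        p=dep(t,u,v)
        if p[2]>40 and p[1]>220: M.append(p)
M=np.array(M);print(M[:,1].min(),M[:,2].max())
for a in range(220,420,20):
    m=M[(M[:,1]>=a)&(M[:,1]<a+20)]
    if len(m): print(a,len(m),m[:,2].max(),m[:,0].min(),m[:,0].max())
crop(w,230,140,345,260,5,"pics/r.png")
# plan
a=np.radians(107.4);th=0.30
d=np.array([np.cos(a)*np.cos(th),np.sin(a)*np.cos(th),-np.sin(th)]);n=np.array([np.cos(a)*np.sin(th),np.sin(a)*np.sin(th),np.cos(th)])
y=np.cross(-n,d);R=np.stack([d,y,-n],1);print(R)
O=np.array([621.6,148,100])
c=O-3*d+7*n
print("TCP target",c-R@np.array([-1.5,0,-34.6]))
E
```

```text
(247.5, 163) along 59.38292980751187 tooly -19.033930638941698 [617.1  83.4 286.2]
(328.5, 163) along 59.41230019903434 tooly 18.21979810934022 [653.4  94.  284.9]
(255.5, 366) along -59.45622139720285 tooly -19.30355842059322 [650.8 -29.9 288. ]
(320, 366) along -59.36539832274918 tooly 18.485001128645475 [687.3 -19.9 287.1]
[636.8  83.  284.2] [636.1  85.5 285. ] [620.7  76.5 287.8] [653.9  86.4 287.8]
307.81607386842984 150.2017420039565
300 57 145.33267028862952 633.0740014930009 826.1091872727632
320 82 144.03072630501288 636.177433082169 822.143311809646
340 76 146.07759821288278 637.0371379578276 821.4069238312748
360 65 143.69294911858947 637.6544492259737 823.7731269353742
380 70 147.63077043179555 638.6183374173039 823.3923578990867
400 79 146.0191792937262 638.2878853980219 822.4821767436854
[[-0.3  1.   0.1]
 [ 0.9  0.3 -0.3]
 [-0.3  0.  -1. ]]
TCP target [624.5 138.8  74.1]
```

View pics/r.png

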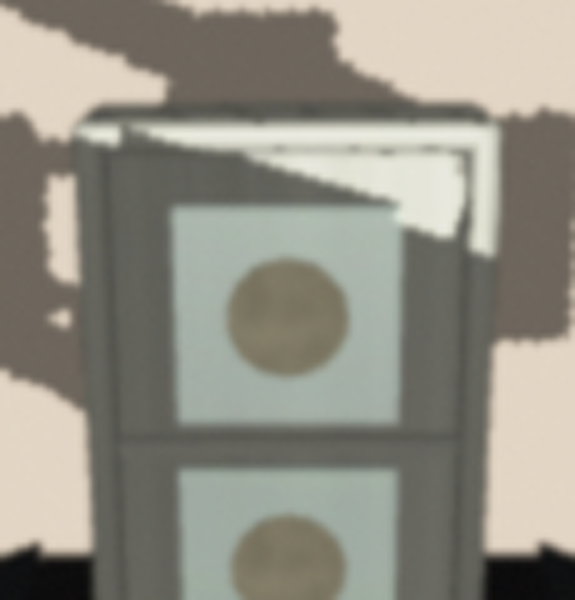

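The tray sits in the gripper at along 0, across −0.4 mm, and the tool target is worked out. I'll tilt it to the slope first, up here in the clear.

Emit:
{"method": "arm_command", "body": {"moves": [{"jaw":35,"dx":0,"dy":0,"dz":0,"ax":0,"ay":0,"az":-0.8},{"jaw":35,"dx":0,"dy":0,"dz":0,"ax":0,"ay":-3.2,"az":0},{"jaw":35,"dx":0,"dy":0,"dz":0,"ax":0,"ay":-5,"az":0},{"jaw":35,"dx":0,"dy":0,"dz":0,"ax":0,"ay":-5,"az":0},{"jaw":35,"dx":0,"dy":0,"dz":0,"ax":0,"ay":-4,"az":0},{"jaw":35,"dx":0,"dy":0,"dz":0,"ax":0,"ay":0,"az":0},{"jaw":35,"dx":0,"dy":0,"dz":0,"ax":0,"ay":0,"az":0}]}}

```text
t: 15.6
tcp_pos: [652.7, 33.2, 246.6]
eef_rot: [-180.0, 17.1, 107.6]
force: [-0.2, 0.0, -2.3]
grip_width: 39.9
```

```bash
cat > plan.py <<'E'
from h import *
from plant import state
from scipy.spatial.transform import Rotation as Ro
np.set_printoptions(precision=2,suppress=True)
a=np.radians(107.4);th=0.30
d=np.array([np.cos(a)*np.cos(th),np.sin(a)*np.cos(th),-np.sin(th)]);n=np.array([np.cos(a)*np.sin(th),np.sin(a)*np.sin(th),np.cos(th)])
y=np.cross(-n,d);RT=np.stack([d,y,-n],1)
O=np.array([621.6,148,100]); OFF=np.array([-.5,-.4,-34.6])
S=state();p=S["tcp_pos"];R=Ro.from_euler("xyz",S["eef_rot"],degrees=True).as_matrix()
tc=p+R@OFF; B=np.stack([d,np.cross(n,d),n],1)
print(S["t"],p,S["eef_rot"],S["force"],S["grip_width"])
print("tray in bar frame",B.T@(tc-O),"rot err tool deg",np.degrees(Ro.from_matrix(R.T@RT).as_rotvec()))
for hov in (40,10,0):
    print(hov,"move tool cm",R.T@(O-3*d+(7+hov)*n-RT@OFF-p)/10)
E
python3 plan.py
```

```text
15.6 [652.68  33.17 246.58] [-179.99   17.1   107.58] [-0.25  0.02 -2.3 ] 39.92043971694822
tray in bar frame [-157.43    5.1   139.5 ] rot err tool deg [ 0.04 -0.09  0.17]
40 move tool cm [15.42  0.55  9.28]
10 move tool cm [15.42  0.55 12.28]
0 move tool cm [15.42  0.55 13.28]
```

Emit:
{"method": "arm_command", "body": {"moves": [{"jaw":35,"dx":1,"dy":0,"dz":0.5,"ax":0,"ay":0,"az":0},{"jaw":35,"dx":2,"dy":0.1,"dz":1,"ax":0,"ay":0,"az":0},{"jaw":35,"dx":2.4,"dy":0.1,"dz":1.5,"ax":0,"ay":0,"az":0},{"jaw":35,"dx":2.5,"dy":0.1,"dz":1.5,"ax":0,"ay":0,"az":0},{"jaw":35,"dx":2.5,"dy":0.1,"dz":1.5,"ax":0,"ay":0,"az":0},{"jaw":35,"dx":2.5,"dy":0.1,"dz":1.5,"ax":0,"ay":0,"az":0},{"jaw":35,"dx":1.5,"dy":0.05,"dz":1,"ax":0,"ay":0,"az":0},{"jaw":35,"dx":1,"dy":0,"dz":0.8,"ax":0,"ay":0,"az":0},{"jaw":35,"dx":0,"dy":0,"dz":0,"ax":0,"ay":0,"az":0},{"jaw":35,"dx":0,"dy":0,"dz":0,"ax":0,"ay":0,"az":0}]}}

```text
t: 16.6
tcp_pos: [622.7, 147.8, 113.0]
eef_rot: [180.0, 17.2, 107.5]
force: [0.0, -0.3, -2.0]
grip_width: 39.6
```

```bash
python3 plan.py && python3 - <<'E'
from plant import vision
from h import *
s=vision.snapshot("wrist"); cv2.imwrite("pics/s1.png",cv2.cvtColor(s["pixels"],cv2.COLOR_RGB2BGR));np.savez("pics/s1.npz",**s)
s=vision.snapshot("scene"); crop(s,190,130,310,250,5,"pics/s2.png");np.savez("pics/s2.npz",**s)
s=vision.snapshot("top"); crop(s,160,150,280,270,5,"pics/s3.png");np.savez("pics/s3.npz",**s)
E
```

```text
16.6 [622.69 147.8  112.96] [179.95  17.22 107.51] [ 0.03 -0.31 -2.05] 39.56167644740101
tray in bar frame [-4.8  -0.54 46.83] rot err tool deg [0.08 0.03 0.11]
40 move tool cm [ 0.18 -0.06 -0.02]
10 move tool cm [ 0.18 -0.06  2.98]
0 move tool cm [ 0.18 -0.06  3.98]
```

View pics/s1.png

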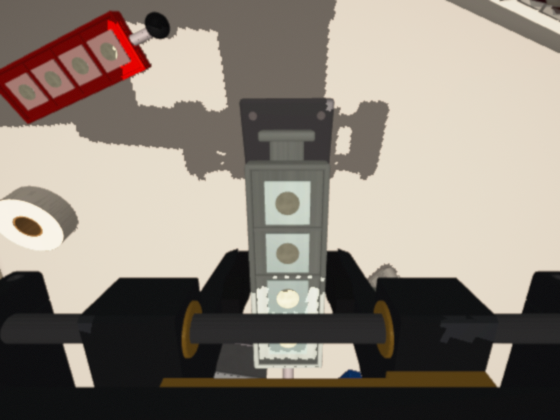

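View pics/s2.png

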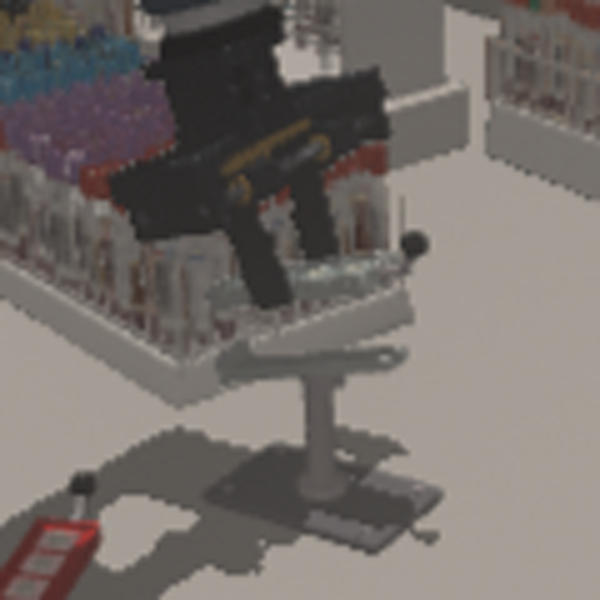

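```bash
python3 - <<'E'
from plan import *
w=load("pics/s1.npz")
for q in ((62,0,11),(68,0,11),(62,-17,11),(62,17,11)): print(q,proj(w,O+B@np.array(q)))
crop(w,235,90,340,180,7,"pics/s4.png")
for v in range(128,165,4): print(v,B.T@(dep(w,287,v)-O))
E
```

```text
16.75 [623.13 147.75 113.76] [179.86  17.22 107.46] [-0.11 -0.11 -1.72] 39.54714091016496
tray in bar frame [-5.21 -0.9  47.54] rot err tool deg [0.15 0.03 0.05]
40 move tool cm [ 0.22 -0.1   0.05]
10 move tool cm [ 0.23 -0.11  3.05]
0 move tool cm [ 0.23 -0.11  4.05]
(62, 0, 11) (np.float64(286.90299007871084), np.float64(140.11484652381176))
(68, 0, 11) (np.float64(286.9295658249431), np.float64(129.64324165477782))
(62, -17, 11) (np.float64(315.5251047463219), np.float64(140.2011039907445))
(62, 17, 11) (np.float64(258.2673561281854), np.float64(140.02854831428857))
128 [ 65.55  -0.09 -75.06]
132 [66.59 -0.05  9.64]
136 [64.42 -0.05 11.72]
140 [62.06 -0.06 10.94]
144 [58.75 -0.07  0.14]
148 [56.25 -0.08  0.03]
152 [53.88 -0.08  1.25]
156 [51.32 -0.09  0.95]
160 [54.74 -0.06 42.06]
164 [54.69 -0.06 54.33]
```

View pics/s4.png

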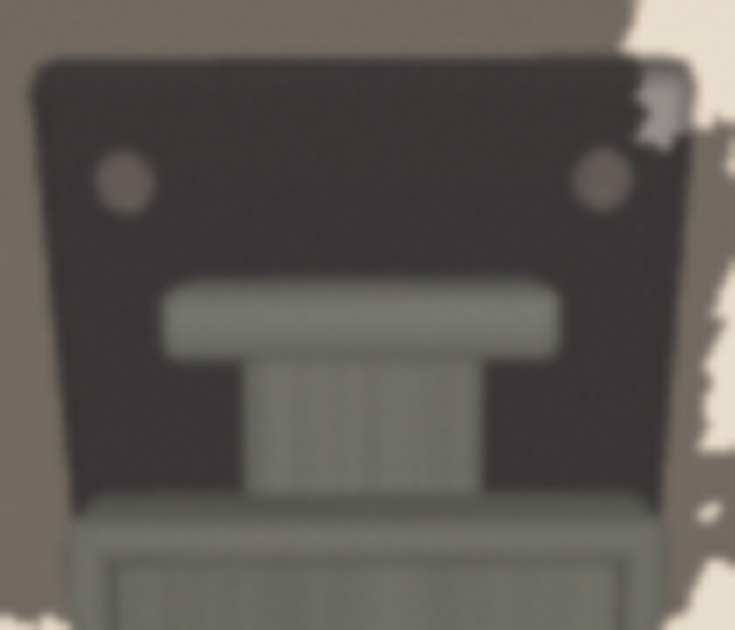

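The ledge matches the predicted pixels within a pixel, and the tray end at x=54.7 agrees with the estimate. I'll lower it in stages.

Emit:
{"method": "arm_command", "body": {"moves": [{"jaw":35,"dx":0.2,"dy":-0.1,"dz":1,"ax":0,"ay":0,"az":0},{"jaw":35,"dx":0,"dy":0,"dz":1,"ax":0,"ay":0,"az":0},{"jaw":35,"dx":0,"dy":0,"dz":1,"ax":0,"ay":0,"az":0},{"jaw":35,"dx":0,"dy":0,"dz":0.5,"ax":0,"ay":0,"az":0},{"jaw":35,"dx":0,"dy":0,"dz":0.2,"ax":0,"ay":0,"az":0},{"jaw":35,"dx":0,"dy":0,"dz":0,"ax":0,"ay":0,"az":0},{"jaw":35,"dx":0,"dy":0,"dz":0,"ax":0,"ay":0,"az":0}]}}

```text
t: 17.45
tcp_pos: [624.0, 139.5, 76.7]
eef_rot: [180.0, 17.2, 107.5]
force: [0.2, -0.2, -1.0]
grip_width: 39.8
```

```bash
python3 plan.py && python3 - <<'E'
from plant import vision
from h import *
s=vision.snapshot("wrist"); crop(s,200,90,375,220,4.5,"pics/u1.png");np.savez("pics/u1.npz",**s)
s=vision.snapshot("scene"); crop(s,190,150,310,250,6,"pics/u2.png")
E
```

```text
17.45 [624.03 139.52  76.67] [179.97  17.2  107.54] [ 0.24 -0.16 -0.95] 39.80618281019894
tray in bar frame [-2.02  0.66  9.7 ] rot err tool deg [0.07 0.01 0.13]
40 move tool cm [-0.1   0.07 -3.73]
10 move tool cm [-0.1   0.06 -0.73]
0 move tool cm [-0.1   0.06  0.27]
```

View pics/u2.png

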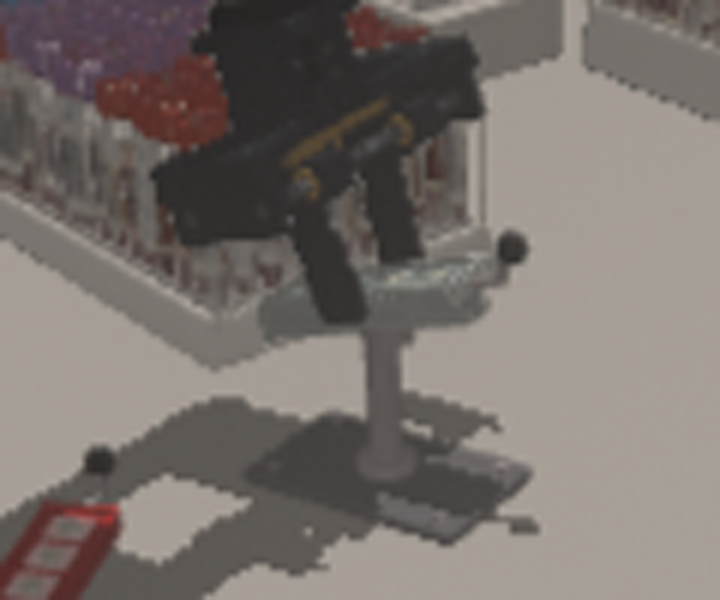

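Emit:
{"method": "arm_command", "body": {"moves": [{"jaw":35,"dx":-0.1,"dy":0,"dz":0.1,"ax":0,"ay":0,"az":0},{"jaw":35,"dx":0,"dy":0,"dz":0.1,"ax":0,"ay":0,"az":0},{"jaw":35,"dx":0,"dy":0,"dz":0,"ax":0,"ay":0,"az":0},{"jaw":35,"dx":0,"dy":0,"dz":0,"ax":0,"ay":0,"az":0}]}}

```text
t: 17.95
tcp_pos: [624.2, 137.9, 74.8]
eef_rot: [-180.0, 17.2, 107.5]
force: [0.5, -0.1, -2.2]
grip_width: 39.7
```

```bash
python3 plan.py
```

```text
17.95 [624.24 137.94  74.78] [-180.     17.2   107.55] [ 0.48 -0.05 -2.21] 39.70522263187968
tray in bar frame [-2.96  0.92  7.43] rot err tool deg [0.04 0.01 0.14]
40 move tool cm [-0.    0.09 -3.96]
10 move tool cm [-0.    0.09 -0.96]
0 move tool cm [-0.    0.09  0.04]
```

There's no contact yet, since the force still shows the weight. I'll go on in 0.5 mm steps.

Emit:
{"method": "arm_command", "body": {"moves": [{"jaw":35,"dx":0,"dy":0,"dz":0.05,"ax":0,"ay":0,"az":0},{"jaw":35,"dx":0,"dy":0,"dz":0,"ax":0,"ay":0,"az":0},{"jaw":35,"dx":0,"dy":0,"dz":0,"ax":0,"ay":0,"az":0}]}}

```text
t: 18.25
tcp_pos: [624.3, 137.8, 74.3]
eef_rot: [-180.0, 17.2, 107.5]
force: [0.6, -0.7, -2.2]
grip_width: 39.4
```

Emit:
{"method": "arm_command", "body": {"moves": [{"jaw":35,"dx":0,"dy":0,"dz":0.05,"ax":0,"ay":0,"az":0},{"jaw":35,"dx":0,"dy":0,"dz":0,"ax":0,"ay":0,"az":0},{"jaw":35,"dx":0,"dy":0,"dz":0,"ax":0,"ay":0,"az":0}]}}

```text
t: 18.55
tcp_pos: [624.3, 137.8, 74.2]
eef_rot: [180.0, 17.2, 107.5]
force: [-2.8, 0.6, 2.1]
grip_width: 39.7
```

That's contact: the vertical force swung from −2.2 to +2.1 N. I'll release slowly.

Emit:
{"method": "arm_command", "body": {"moves": [{"jaw":46,"dx":0,"dy":0,"dz":0,"ax":0,"ay":0,"az":0},{"jaw":48,"dx":0,"dy":0,"dz":0,"ax":0,"ay":0,"az":0},{"jaw":52,"dx":0,"dy":0,"dz":0,"ax":0,"ay":0,"az":0},{"jaw":60,"dx":0,"dy":0,"dz":0,"ax":0,"ay":0,"az":0},{"jaw":65,"dx":0,"dy":0,"dz":0,"ax":0,"ay":0,"az":0},{"jaw":65,"dx":0,"dy":0,"dz":0,"ax":0,"ay":0,"az":0},{"jaw":65,"dx":0,"dy":0,"dz":0,"ax":0,"ay":0,"az":0}]}}

```text
t: 19.25
tcp_pos: [624.3, 137.6, 73.8]
eef_rot: [-180.0, 17.2, 107.5]
force: [-0.1, -0.4, -0.5]
grip_width: 57.6
```

```bash
python3 plan.py && python3 - <<'E'
from plan import *
from plant import vision
s=vision.snapshot("wrist"); crop(s,150,90,425,300,2.8,"pics/v1.png");np.savez("pics/v1.npz",**s)
for v in range(140,185,4): print(v,B.T@(dep(s,287,v)-O))
E
```

```text
19.25 [624.34 137.63  73.79] [-180.     17.2   107.55] [-0.11 -0.4  -0.49] 57.58273674441079
tray in bar frame [-2.98  0.91  6.39] rot err tool deg [0.04 0.01 0.14]
40 move tool cm [-0.    0.09 -4.06]
10 move tool cm [-0.    0.09 -1.06]
0 move tool cm [-0.    0.09 -0.06]
19.25 [624.34 137.63  73.79] [-180.     17.2   107.55] [-0.11 -0.4  -0.49] 57.58273674441079
tray in bar frame [-2.98  0.91  6.39] rot err tool deg [0.04 0.01 0.14]
40 move tool cm [-0.    0.09 -4.06]
10 move tool cm [-0.    0.09 -1.06]
0 move tool cm [-0.    0.09 -0.06]
140 [67.12  1.43 12.11]
144 [65.27  1.43 11.41]
148 [63.43  1.42 11.04]
152 [60.31  1.41 -0.  ]
156 [58.46  1.41  1.04]
160 [56.55  1.4   1.6 ]
164 [56.42  1.4  13.44]
168 [54.56  1.39 13.36]
172 [52.17  1.38 10.6 ]
176 [50.22  1.38 10.45]
180 [48.29  1.37 10.52]
184 [46.66  1.36 11.98]
```

View pics/v1.png

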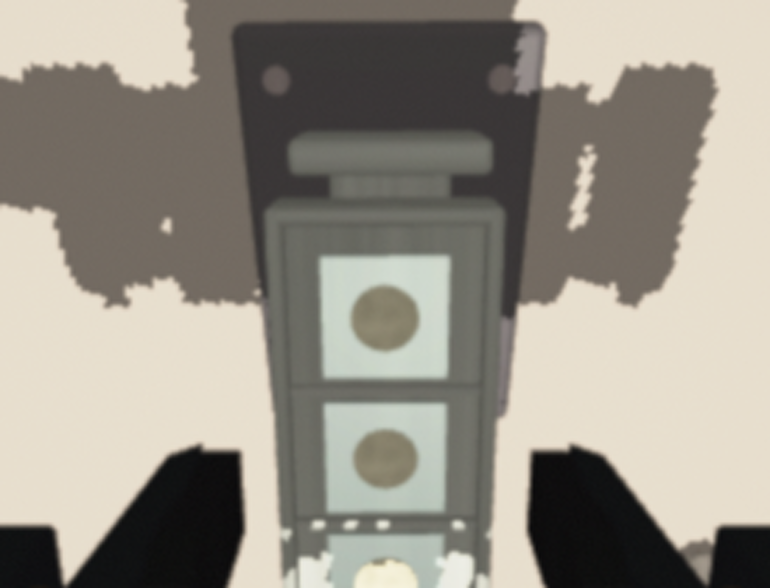

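The tray is down: its end is at x≈56.5, so the centre is about −3.5, and its top is about 13.4 above the bar. The fingers are clear on both sides, so I'll withdraw along the tool axis.

Emit:
{"method": "arm_command", "body": {"moves": [{"jaw":65,"dx":0,"dy":0,"dz":-1,"ax":0,"ay":0,"az":0},{"jaw":65,"dx":0,"dy":0,"dz":-2,"ax":0,"ay":0,"az":0},{"jaw":65,"dx":0,"dy":0,"dz":-3,"ax":0,"ay":0,"az":0},{"jaw":65,"dx":0,"dy":0,"dz":-3,"ax":0,"ay":0,"az":0},{"jaw":65,"dx":0,"dy":0,"dz":-3,"ax":0,"ay":0,"az":0},{"jaw":65,"dx":-2,"dy":0,"dz":-2,"ax":0,"ay":0,"az":0},{"jaw":65,"dx":-3,"dy":0,"dz":0,"ax":0,"ay":0,"az":0},{"jaw":65,"dx":-3,"dy":0,"dz":0,"ax":0,"ay":0,"az":0},{"jaw":65,"dx":-2,"dy":0,"dz":0,"ax":0,"ay":0,"az":0},{"jaw":65,"dx":0,"dy":0,"dz":0,"ax":0,"ay":0,"az":0},{"jaw":65,"dx":0,"dy":0,"dz":0,"ax":0,"ay":0,"az":0}]}}

```text
t: 20.4
tcp_pos: [640.5, 86.3, 237.5]
eef_rot: [180.0, 17.2, 107.5]
force: [0.2, -0.3, 0.1]
grip_width: 57.0
```

```bash
python3 - <<'E'
from plan import *
from plant import vision
s=vision.snapshot("wrist"); cv2.imwrite("pics/w1.png",cv2.cvtColor(s["pixels"],cv2.COLOR_RGB2BGR));np.savez("pics/w1.npz",**s)
t=vision.snapshot("scene"); crop(t,190,150,310,250,6,"pics/w2.png")
P=[]
for v in range(20,260,2):
    for u in range(230,345,2):
        q=B.T@(dep(s,u,v)-O)
        if 9<q[2]<18 and q[0]<61.5 and abs(q[1])<30: P.append(q)
P=np.array(P);print(len(P),P.min(0),P.max(0),P.mean(0))
A=np.c_[P[:,:2],np.ones(len(P))];print("tilt rad",np.linalg.lstsq(A,P[:,2],rcond=None)[0])
r=cv2.minAreaRect(P[:,:2].astype(np.float32));print(r)
E
```

```text
20.4 [640.53  86.29 237.55] [179.96  17.18 107.49] [ 0.15 -0.27  0.06] 56.958653286027165
tray in bar frame [-102.82    0.83  146.93] rot err tool deg [ 0.06 -0.01  0.09]
40 move tool cm [9.98 0.08 9.99]
10 move tool cm [ 9.98  0.08 12.99]
0 move tool cm [ 9.98  0.08 13.99]
1618 [-84.21 -19.08   9.  ] [53.67 21.11 16.74] [-1.86  0.94 11.64]
tilt rad [-0.   -0.   11.64]
((-15.257560729980469, 0.8787021636962891), (137.93246459960938, 40.007808685302734), 0.385429322719574)
```

View pics/w1.png

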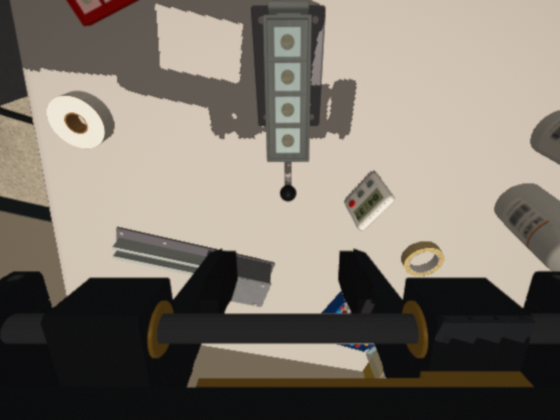

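View pics/w2.png

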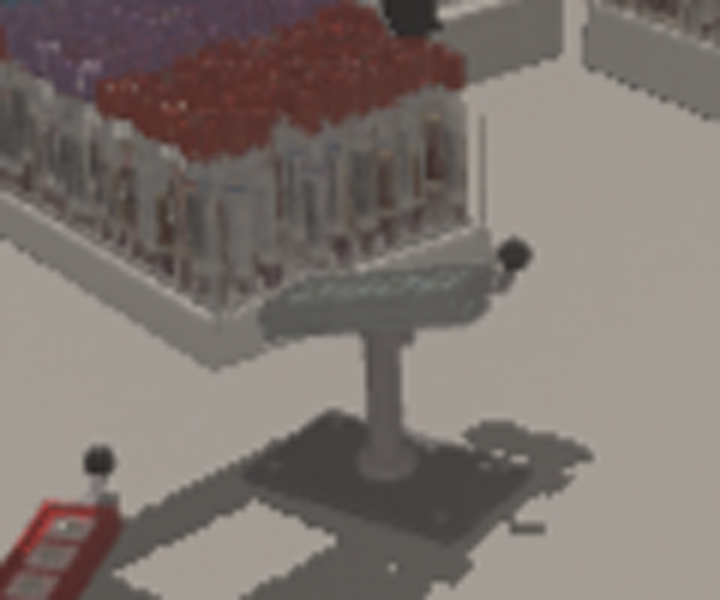

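The tray rests on the bar with the knob uphill at wrist (288,193). It is 0.9 mm across from centre, turned 0.4° and not tilted, and the robot is clear of it. I'll hand it in.

```bash
python3 -c "
from plant import arm
print(arm.sign_off())"
```

```text
the job is handed in; nothing more can be done
None
```

The tray is on the stand's bar, knob uphill and released, and the job was handed in at about 20.5 s. I pulled it out by the knob, let it lie on the rails clear of the hood, gripped it again across the middle and lowered it until it touched the bar.

**Last checks (wrist camera):**
- **Position:** the tray's centre is about 3.5 mm uphill of the bar's origin and 0.9 mm to the side. Its lower end is about 5.5 mm from the ledge.
- **Attitude:** it is turned about 0.4° from the bar, with no measurable tilt. The scene view also shows it lying on the bar.
- **Robot:** the gripper is well clear and the contact force reads about zero.
- **Bystanders:** no contact with any was seen, but I did not measure their final positions.

**What disagreed:**
- **Fingertips:** the real tips end about 29 mm short of the reported TCP. My first close on the knob went just above the ball without touching it; I corrected for this from then on.
- **Cameras:** the scene and top views differed from the wrist view by up to about 5 mm, so I used the wrist measurements for placing.

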